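Strip the worn sleeves from the spindle sander

ROBOT

A 7-joint arm with a two-finger parallel gripper is mounted at the origin on the work surface. World frame = base frame: x ahead of the robot, y to its left, z up, the work surface at z = 0. Lengths are in m, angles in rad, forces in N, time in s.
With the tool pointing down it reaches from about 0.4 to 0.85 m from the base axis. Payload 10.4 kg.
Tool frame: the origin (TCP) lies midway between the tips of the shut fingers; the grasp point (between the pads) lies 19 mm behind it; z points along the fingers, x is the direction in which the jaws open and shut, and the axes are right-handed (so a half turn about z gives the same grasp; the last joint's range is limited). The gripper opens to 85 mm and grips with 20 to 120 N. Pads are 22 mm wide; open, the fingers measure 114 mm over their backs; the gripper's body (76 mm by 85 mm) begins 54 mm behind the grasp point. The pads swing forward as they close: fully open they stand 13 mm farther back than shut.
Start: joints at [1.31, 0.332, -0.065, 1.46, 0.022, 1.35, -0.088], TCP at [0.147, -0.607, 0.231] pointing down, gripper open.
Joint ranges: [-2.6, 2.6], [-0.5, 2.12], [-1.47, 1.34], [0.16, 2.42], [-1.27, 4.41], [0.06, 2.06], [-2.6, 2.6]. Speed limits (rad/s): [2.22, 2.22, 2.79, 2.79, 3.14, 3.14, 3.14].

INTERFACE

Orientations are given as a 3x3 rotation matrix whose columns are the frame's x, y, z axes.
In Python, from rig import get_obs, get_image, camera_info, job_done gives the robot as it stands.
- The arm moves only by the tool jog_arm, never from a script. Its argument "motion" is a list of rows, each an object with "xyz": the shift along the tool's x, y, z in m, a list of three; "dr": the turn, a rotation vector about the tool's x, y, z in degrees, a list of three; "fingers": the opening, from 0 (shut) to 1 (fully open). In form: [{"xyz": [dx, dy, dz], "dr": [ax, ay, az], "fingers": fingers}, ...]. A call has 1 to 20 rows; each row shifts and turns the commanded pose from where the row before left it, along the tool's axes as they then stand; what a row does not reach is not made up. A row lasts 1/10 s, in which the tool goes at most 50 mm and 8.59 degrees, less where a joint would pass 70% of its speed; a pose out of reach is approached as far as the arm can. A call is refused whole if a number of a shift passes 0.05 or a number of a turn 8.59, either way. A call with a gripper value outside its range is refused whole. The fingers move at their own pace and stop on an object; the grip force is fixed at half the most. Time passes only in rows, so rows that do not move let the fingers close. It gives the time, the measured TCP pose, the force and the opening at its end, in the units of the state.
- get_obs(): the state, without advancing time (a new reading comes with each control period).
- get_image(name): name is "scene" or "top" or "wrist"; returns the picture (384x512x3 uint8, red, green, blue); there is no depth.
- camera_info(name): a dict with "fx", "fy", "cx", "cy" (pixels), "eye" and "attitude" of the camera in the world. Camera axes: x right, y up, looking along -z (the intrinsics and any distortion apply to the point x, -y, -z); pixel columns grow to the right and rows downward; lengths in m; the calibration is good to about 2 mm. A picture is of the moment at which its call begins: read the wrist's pose just before it. camera_info takes no time and is no camera call; for the wrist camera it gives the pose at the moment of the call.
- job_done(): hands the job in, once; it reports no verdict.
The state is a dict: "time": time; "joint_pos": joint angles; "dq": joint speeds; "tau": joint torques, N m; "eef_pos": TCP position; "eef_rot": TCP orientation; "ft_force": force on the tool from outside, world axes, zero at the start; "moment": the same for the moment, N m; "width": finger opening in m.
Only numpy, scipy, OpenCV 4.12 (cv2) and the standard library are available. Lean on these libraries where they do the work, as an engineer would, in place of code of your own. Each camera call takes 0.05 s, during which the arm holds its last target. There are 200 camera calls.

TASK

The sander's sleeves are all worn: unscrew the wing nut on the drum, which has a left-hand thread and so turns clockwise, until its engraved line points at the engraved line on the plate, stop it there, and lift the freed sleeve up off the drum. Put that sleeve and every sleeve that hangs on the hook rail (lift each up and off its hook) in the tray, all down on its floor, none stacked. Once the drum is bare, screw the nut back home against its stop, and leave the other things on the bench alone.

Things in the scene. Friction and masses are not known exactly. Their poses are not given: they have to be found in the camera images.
- sander: Spindle sander let into the bench, fixed, spindle locked: dark cast plate 200 x 200 mm, top 8 mm above the bench, in its middle an upright expanding rubber drum (48 mm across when slack) with a brass wing nut on top. Origin at the plate's centre at bench height, z up. Its -x side, roughly towards the robot, bears the engraved index line.
- index_mark (a point): Middle of the white engraved index line on the plate: 40 x 6 mm, running radially from 50 to 90 mm from the drum's axis along the plate's -x.
- drum_top (a point): Centre of the drum's top face, 88 mm above the bench, level with the top of the sleeve on it. The sleeve on the drum stands on a steel flange 12 mm above the bench.
- nut (a joint): Turn of the wing nut (rad), left-hand thread: grows as it is turned clockwise seen from above (unscrewing), climbing 4 mm a turn. 0 = home against its stop; on the worn sleeve it starts at 0.1 to 0.6. The drum lets go gradually, fully at 3.5, where the nut's engraved line points at the index line. Upper stop at 5.0. Turning takes about 0.12 N m.
- nut_grip (a point): On the nut's axis, 9 mm below its top. The brass wing nut is a straight bar, 48 mm over its two wings, 18 mm wide, 25 mm high, its top about 30 mm above the drum's top when home, nothing beside it; it is narrower than the sleeve's bore, so the sleeve passes up over it. The point's x axis points along the wing with the engraved line. Take the flats from above.
- nut_mark (a point): Outer end, on top of the nut, of its black engraved line (16 x 6 mm, radial, on one wing only), 23 mm from the axis.
- drum_sleeve: Worn sanding sleeve: stiff brown open tube, 58 mm outside, 52 mm bore, 76 mm long, 60 g. Origin at its centre; its z axis runs along the tube. It is on the drum, gripped from inside until the nut is unscrewed to the mark; then it is loose (2 mm all round) and lifts straight up, over the nut.
- rail: Wooden hook rail on two feet, fixed, 420 mm long along its y, 20 mm thick, top 190 mm above the bench. Origin under its front face at bench height. Four steel hooks (rod 10 mm) stand out along its -x at y = -165, -55, 55, 165 mm, rod centre 175 mm above the bench: level for 88 mm, then turned up; the tip ends 17 mm above the rod's centre, 99 mm from the rail.
- tray: Loose plywood tray, 200 (x) x 290 (y) x 45 mm high outside, walls and floor 6 mm thick, 0.9 kg, empty at the start. Origin under its centre, z up.
- sleeve1: Worn sanding sleeve: stiff brown open tube, 58 mm outside, 52 mm bore, 76 mm long, 60 g. Origin at its centre; its x axis runs along the tube. If present it hangs level on hook 1 of the rail (y = -165 mm), centre 44 mm in front of the rail and 154 mm above the bench; raise it 20 to 35 mm and draw it 110 mm along the rail's -x.
- sleeve2: Worn sanding sleeve: stiff brown open tube, 58 mm outside, 52 mm bore, 76 mm long, 60 g. Origin at its centre; its x axis runs along the tube. If present it hangs level on hook 2 of the rail (y = -55 mm), centre 44 mm in front of the rail and 154 mm above the bench; raise it 20 to 35 mm and draw it 110 mm along the rail's -x.
- sleeve3: Worn sanding sleeve: stiff brown open tube, 58 mm outside, 52 mm bore, 76 mm long, 60 g. Origin at its centre; its x axis runs along the tube. If present it hangs level on hook 3 of the rail (y = 55 mm), centre 44 mm in front of the rail and 154 mm above the bench; raise it 20 to 35 mm and draw it 110 mm along the rail's -x.
- sleeve4: Worn sanding sleeve: stiff brown open tube, 58 mm outside, 52 mm bore, 76 mm long, 60 g. Origin at its centre; its x axis runs along the tube. If present it hangs level on hook 4 of the rail (y = 165 mm), centre 44 mm in front of the rail and 154 mm above the bench; raise it 20 to 35 mm and draw it 110 mm along the rail's -x.
- bowl: Turned wooden bowl, 100 mm across, 45 mm high, standing on the bench; not part of the job. Origin under its centre.
- mallet: Dark wooden mallet standing on its head, 92 mm across, 200 mm high; not part of the job. Origin under its centre.
- oil: Steel oil can, 64 mm across, 150 mm high; not part of the job. Origin under its centre.
- blank: Round of light wood, 80 mm across, 60 mm high; not part of the job. Origin under its centre.

How it is judged:
By the outcome, as a careful person would: the job done as asked, in the order asked, and still so for the second after the job is handed in, with the robot touching nothing.
Of sleeve1, sleeve2, sleeve3, sleeve4 only 2 to 4 are there at a start; the rules pass over those that are not, and their reading is None.
At some moment in a run one of tray may be knocked a few centimetres aside while the robot is not near it.
Once in a run the grip may slacken for a moment while it holds something.
It also fails if it takes over 210 s, if anything falls off the work surface, if the arm or the gripper's body presses on something with over 40 N, if the wrist force passes 120 N, or if a joint passes its speed limit or range.

## Working session

There is one attempt and no reset: what is moved stays moved. The work goes in short steps, Python scripts to look and compute and a tool call to move; the robot and the scene stay as the last step left them, time stands still between calls to the robot, and variables do not carry over. Pictures are saved under pics/ and viewed, about 12 in all and at most 16, crops included, and the job is handed in when it is done.

Besides the shell and the picture viewer there is one more tool, called after ">>>" in YAML: its name, and indented under it one key for each argument. jog_arm: Moves the arm, as the interface text tells. Its arguments: {"type":"object","properties":{"motion":{"type":"array","items":{"type":"object","properties":{"xyz":{"type":"array","items":{"type":"number"}},"dr":{"type":"array","items":{"type":"number"}},"fingers":{"type":"number"}}}}},"required":["motion"]}

```bash
mkdir -p pics; ls; python3 - <<'E'
from rig import *
import cv2,numpy as np
o=get_obs();print({k:np.round(v,3).tolist() for k,v in o.items()})
for n in ["scene","top"]:
    c=camera_info(n);print(n,c)
    cv2.imwrite(f"pics/{n}0.png",get_image(n)[:,:,::-1])
print(camera_info("wrist"))
E
```

```text
pics
{'time': 0.0, 'joint_pos': [1.31, 0.333, -0.065, 1.461, 0.022, 1.35, -0.088], 'dq': [0.001, 0.001, 0.0, 0.002, 0.001, -0.001, 0.0], 'tau': [0.0, -62.545, 0.049, -39.162, 0.016, 0.01, 0.0], 'eef_pos': [0.147, -0.607, 0.231], 'eef_rot': [[0.236, -0.972, -0.0], [-0.972, -0.236, 0.001], [-0.001, 0.0, -1.0]], 'ft_force': [-0.029, 0.368, 0.164], 'moment': [-0.05, 0.001, -0.036], 'width': 0.085}
scene {'fx': 400.68763917966686, 'fy': 400.68763917966686, 'cx': 252.72882449993517, 'cy': 188.6309277390912, 'eye': array([ 0.82579769, -0.42909324,  0.92855717]), 'attitude': array([[ 0.89332819, -0.37881515,  0.24179294],
       [ 0.44936159,  0.76040466, -0.46889116],
       [-0.0062374 ,  0.52752615,  0.8495159 ]])}
top {'fx': 364.2924510779755, 'fy': 364.2924510779755, 'cx': 259.9147966453178, 'cy': 186.96093875609557, 'eye': array([0.39927004, 0.01097326, 1.09933989]), 'attitude': array([[ 0.0024618 ,  0.98260414, -0.18569611],
       [-0.9996215 ,  0.00750628,  0.02646707],
       [ 0.02740054,  0.18556067,  0.98225071]])}
{'fx': 275.65083435811545, 'fy': 275.65083435811545, 'cx': 253.14015103016285, 'cy': 186.29508550067084, 'eye': array([ 0.22454912, -0.58903233,  0.37283878]), 'attitude': array([[ 2.34721575e-01,  9.23617401e-01,  3.03045670e-01],
       [-9.72062268e-01,  2.23297526e-01,  7.23405999e-02],
       [-8.54311581e-04, -3.11559161e-01,  9.50226373e-01]])}
```

View pics/scene0.png

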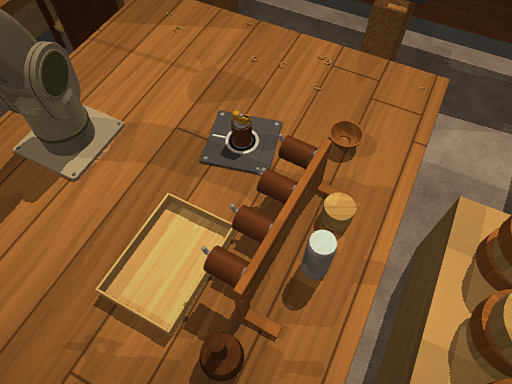

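View pics/top0.png

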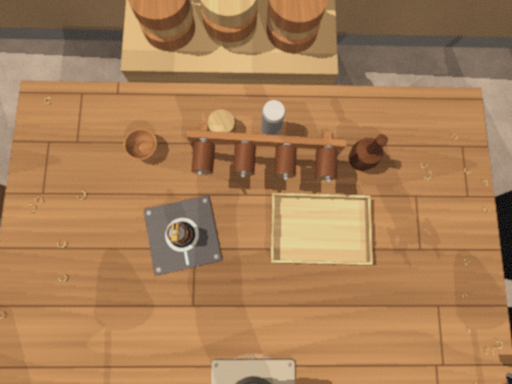

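Four sleeves hang on the rail; sander at (182,235), tray (322,229) in top view. Zooming for accurate picks.

```bash
cat > h.py <<'E'
import numpy as np, cv2
from rig import *
def ray(c,u,v):
    d=c["attitude"]@np.array([(u-c["cx"])/c["fx"],-(v-c["cy"])/c["fy"],-1.]); return c["eye"],d
def onz(c,u,v,z):
    e,d=ray(c,u,v); return e+d*(z-e[2])/d[2]
def proj(c,P):
    p=(np.atleast_2d(P)-c["eye"])@c["attitude"]; return np.c_[c["cx"]+c["fx"]*p[:,0]/-p[:,2], c["cy"]-c["fy"]*p[:,1]/-p[:,2]]
def crop(im,u0,v0,w,h,s,name):
    cv2.imwrite(name,cv2.resize(im[v0:v0+h,u0:u0+w,::-1],None,fx=s,fy=s,interpolation=cv2.INTER_CUBIC))
def say():
    o=get_obs();print("t",round(o["time"],2),"p",np.round(o["eef_pos"],4),"w",round(float(o["width"]),4),"F",np.round(o["ft_force"],1),"M",np.round(o["moment"],2),"q",np.round(o["joint_pos"],2));print(np.round(o["eef_rot"],3).tolist());return o
E
python3 - <<'E'
from h import *
im=cv2.imread("pics/top0.png")[:,:,::-1]
crop(im,130,115,260,165,3,"pics/topz.png")
print(camera_info("top").keys())
E
```

```text
dict_keys(['fx', 'fy', 'cx', 'cy', 'eye', 'attitude'])
```

View pics/topz.png

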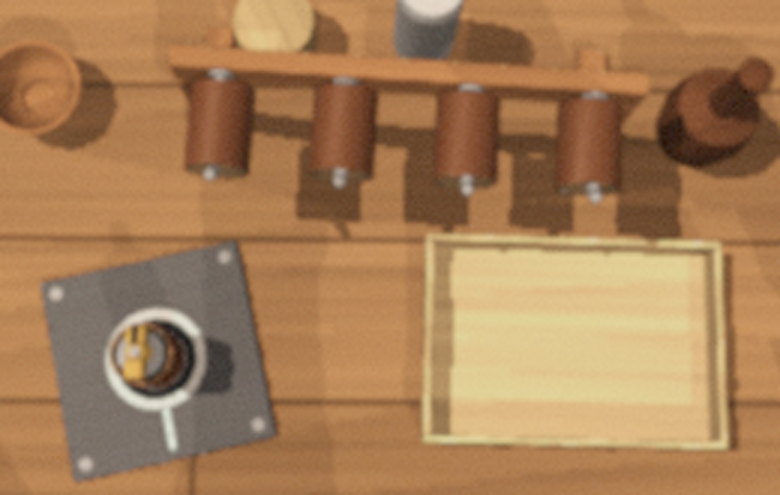

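```bash
python3 - <<'E'
from h import *
c=camera_info("top")
f=lambda x,y,z: onz(c,130+(x+.5)/3-.5,115+(y+.5)/3-.5,z)
P=[f(x,y,.008) for x,y in [(42,284),(237,241),(275,435),(78,481)]]
print("plate",np.round(P,4).tolist(),np.mean(P,0)); m=np.mean([(P[1]-P[2]),(P[0]-P[3])],0);n=P[0]-P[1]+P[3]-P[2]; print("x ang",np.degrees(np.arctan2(m[1],m[0])),"y ang",np.degrees(np.arctan2(n[1],n[0])),[np.linalg.norm(P[i]-P[i-1]) for i in range(4)])
print("index",f(170,430,.008), [f(167,410,.008),f(174,450,.008)])
P=[f(x,y,.045) for x,y in [(427,235),(722,242),(731,448),(423,441)]]
print("tray",np.round(P,4).tolist(),np.mean(P,0)); n=P[0]-P[1]+P[3]-P[2]; print("y ang",np.degrees(np.arctan2(n[1],n[0])),[np.linalg.norm(P[i]-P[i-1]) for i in range(4)])
T=[f(x,y,.188) for x,y in [(209,173),(339,180),(467,187),(594,193)]]
print("tips",np.round(T,4).tolist()); n=T[0]-T[3];print("y ang",np.degrees(np.arctan2(n[1],n[0])),np.linalg.norm(n)/3)
E=[f(x,y,.19) for x,y in [(170,48),(648,74),(646,95),(170,68)]]
print("rail",np.round(E,4).tolist()); n=E[0]-E[1];print("y ang",np.degrees(np.arctan2(n[1],n[0])),np.linalg.norm(n))
print("nut",f(136,352,.118), "markish",f(140,330,.118))
E
```

```text
plate [[0.5349, 0.3289, 0.008], [0.5797, 0.1366, 0.008], [0.3879, 0.0941, 0.008], [0.3439, 0.2828, 0.008]] [0.46158784 0.21062534 0.008     ]
x ang 13.035660422825787 y ang 103.10635747507744 [np.float64(0.19645218764997), np.float64(0.1974787546170679), np.float64(0.1964232355104447), np.float64(0.19370191395972608)]
index [0.39243359 0.19639693 0.008     ] [array([0.41163152, 0.20008113, 0.008     ]), array([0.37336154, 0.19176926, 0.008     ])]
tray [[0.5808, -0.053, 0.045], [0.5759, -0.3443, 0.045], [0.3771, -0.3422, 0.045], [0.383, -0.0485, 0.045]] [ 0.47918524 -0.19699931  0.045     ]
y ang 88.93746337004802 [np.float64(0.19785131227847336), np.float64(0.2913263640135322), np.float64(0.19882951224866965), np.float64(0.2937196825591675)]
tips [[0.6084, 0.1413, 0.188], [0.6033, 0.0307, 0.188], [0.5981, -0.0787, 0.188], [0.5937, -0.1878, 0.188]]
y ang 87.44517842799527 0.10980532128075744
rail [[0.7188, 0.1784, 0.19], [0.7001, -0.2383, 0.19], [0.6809, -0.2357, 0.19], [0.7007, 0.1777, 0.19]]
y ang 87.42082409087206 0.4170828359877001
nut [0.46100632 0.21043865 0.118     ] markish [0.48051198 0.20778219 0.118     ]
```

>>> jog_arm:
  motion:
    - {"xyz": [-0.023,-0.0316,-0.005]}
    - {"xyz": [-0.023,-0.0316,-0.005]}
    - {"xyz": [-0.023,-0.0316,-0.005]}
    - {"xyz": [-0.023,-0.0316,-0.005]}
    - {"xyz": [-0.023,-0.0316,-0.005]}
    - {"xyz": [-0.023,-0.0316,-0.005]}
    - {"xyz": [-0.023,-0.0316,-0.005]}
    - {"xyz": [-0.023,-0.0316,-0.005]}
    - {"xyz": [-0.023,-0.0316,-0.005]}
    - {"xyz": [-0.023,-0.0316,-0.005]}
    - {"xyz": [-0.023,-0.0316,-0.005]}
    - {"xyz": [-0.023,-0.0316,-0.005]}
    - {"xyz": [0,0,0]}

```text
invalid input at $.motion[0]: expected keys xyz, dr, fingers
```

>>> jog_arm:
  motion:
    - {"xyz": [-0.036,-0.0097,0]}
    - {"xyz": [-0.036,-0.0097,0]}
    - {"xyz": [-0.036,-0.0097,0]}
    - {"xyz": [-0.036,-0.0097,0]}
    - {"xyz": [-0.036,-0.0097,0]}
    - {"xyz": [-0.036,-0.0097,0]}
    - {"xyz": [-0.036,-0.0097,0]}
    - {"xyz": [-0.036,-0.0097,0]}
    - {"xyz": [-0.036,-0.0097,0]}
    - {"xyz": [-0.036,-0.0097,0]}
    - {"xyz": [-0.036,-0.0097,0]}
    - {"xyz": [-0.036,-0.0097,0]}
    - {"xyz": [0,0,0]}

```text
invalid input at $.motion[0]: expected keys xyz, dr, fingers
```

```bash
python3 - <<'E'
from h import *
say()
E
```

```text
t 0.1 p [ 0.1472 -0.6071  0.2306] w 0.0851 F [1.3 0.2 0.5] M [ 0.06  0.03 -0.  ] q [ 1.31  0.33 -0.06  1.46  0.02  1.35 -0.09]
[[0.236, -0.972, -0.0], [-0.972, -0.236, 0.001], [-0.001, 0.0, -1.0]]
```

>>> jog_arm:
  motion:
    - {"xyz": [-0.0276,-0.0379,-0.006],"dr": [0,0,0],"fingers": 1}
    - {"xyz": [-0.0276,-0.0379,-0.006],"dr": [0,0,0],"fingers": 1}
    - {"xyz": [-0.0276,-0.0379,-0.006],"dr": [0,0,0],"fingers": 1}
    - {"xyz": [-0.0276,-0.0379,-0.006],"dr": [0,0,0],"fingers": 1}
    - {"xyz": [-0.0276,-0.0379,-0.006],"dr": [0,0,0],"fingers": 1}
    - {"xyz": [-0.0276,-0.0379,-0.006],"dr": [0,0,0],"fingers": 1}
    - {"xyz": [-0.0276,-0.0379,-0.006],"dr": [0,0,0],"fingers": 1}
    - {"xyz": [-0.0276,-0.0379,-0.006],"dr": [0,0,0],"fingers": 1}
    - {"xyz": [-0.0276,-0.0379,-0.006],"dr": [0,0,0],"fingers": 1}
    - {"xyz": [-0.0276,-0.0379,-0.006],"dr": [0,0,0],"fingers": 1}

```text
time: 1.1
eef_pos: [0.4513, -0.2482, 0.2915]
eef_rot: [[0.235, -0.972, -0.0], [-0.972, -0.235, -0.0], [0.0, 0.0, -1.0]]
ft_force: [1.3, -0.5, 0.5]
width: 0.085
```

>>> jog_arm:
  motion:
    - {"xyz": [-0.0435,-0.0116,0],"dr": [0,0,0],"fingers": 1}
    - {"xyz": [-0.0435,-0.0116,0],"dr": [0,0,0],"fingers": 1}
    - {"xyz": [-0.0435,-0.0116,0],"dr": [0,0,0],"fingers": 1}
    - {"xyz": [-0.0435,-0.0116,0],"dr": [0,0,0],"fingers": 1}
    - {"xyz": [-0.0435,-0.0116,0],"dr": [0,0,0],"fingers": 1}
    - {"xyz": [-0.0435,-0.0116,0],"dr": [0,0,0],"fingers": 1}
    - {"xyz": [-0.0435,-0.0116,0],"dr": [0,0,0],"fingers": 1}
    - {"xyz": [-0.0435,-0.0116,0],"dr": [0,0,0],"fingers": 1}
    - {"xyz": [-0.0435,-0.0116,0],"dr": [0,0,0],"fingers": 1}
    - {"xyz": [-0.0435,-0.0116,0],"dr": [0,0,0],"fingers": 1}
    - {"xyz": [0,0,0],"dr": [0,0,-8.59],"fingers": 1}
    - {"xyz": [0,0,0],"dr": [0,0,-8.59],"fingers": 1}
    - {"xyz": [0,0,0],"dr": [0,0,-8.59],"fingers": 1}

```text
time: 2.4
eef_pos: [0.4606, 0.2005, 0.2909]
eef_rot: [[0.64, -0.768, -0.001], [-0.768, -0.64, -0.0], [-0.0, 0.001, -1.0]]
ft_force: [0.2, -0.1, -0.3]
width: 0.0856
```

```bash
python3 - <<'E'
from h import *
say()
E
```

```text
t 2.4 p [0.4606 0.2005 0.2909] w 0.0856 F [ 0.2 -0.1 -0.3] M [-0.04 -0.03  0.  ] q [ 0.38  0.11 -0.93  1.64  0.09  1.43 -1.44]
[[0.64, -0.768, -0.001], [-0.768, -0.64, -0.0], [-0.0, 0.001, -1.0]]
```

>>> jog_arm:
  motion:
    - {"xyz": [0,0,0],"dr": [0,0,-8.5],"fingers": 1}
    - {"xyz": [0,0,0],"dr": [0,0,-8.5],"fingers": 1}
    - {"xyz": [0,0,0],"dr": [0,0,-8.5],"fingers": 1}
    - {"xyz": [0,0,0],"dr": [0,0,-8.5],"fingers": 1}
    - {"xyz": [0,0,0],"dr": [0,0,-8.5],"fingers": 1}
    - {"xyz": [0,0,0],"dr": [0,0,-8.5],"fingers": 1}
    - {"xyz": [0,0,0],"dr": [0,0,-8.5],"fingers": 1}
    - {"xyz": [0,0,0],"dr": [0,0,-8.5],"fingers": 1}
    - {"xyz": [0,0,0],"dr": [0,0,-8.5],"fingers": 1}
    - {"xyz": [0,0,0],"dr": [0,0,-8.5],"fingers": 1}
    - {"xyz": [0,0,0],"dr": [0,0,-8.5],"fingers": 1}
    - {"xyz": [0,0,0],"dr": [0,0,-8.5],"fingers": 1}
    - {"xyz": [0,0,0],"dr": [0,0,-8.5],"fingers": 1}
    - {"xyz": [0,0,0],"dr": [0,0,-8.5],"fingers": 1}
    - {"xyz": [0,0,0],"dr": [0,0,-8.5],"fingers": 1}
    - {"xyz": [0,0,0],"dr": [0,0,-8.5],"fingers": 1}
    - {"xyz": [0,0,0],"dr": [0,0,-8.5],"fingers": 1}
    - {"xyz": [0,0,0],"dr": [0,0,0],"fingers": 1}

```text
time: 4.2
eef_pos: [0.4607, 0.2, 0.291]
eef_rot: [[-0.07, 0.998, -0.001], [0.998, 0.07, -0.0], [-0.0, -0.001, -1.0]]
ft_force: [0.0, -0.2, 0.7]
width: 0.0855
```

```bash
python3 - <<'E'
from h import *
say()
c=camera_info("wrist");print(c); im=get_image("wrist"); cv2.imwrite("pics/w1.png",im[:,:,::-1])
p=proj(c,[[.4615,.2106,.118]])[0];print(p)
import pickle;pickle.dump(c,open("c1.pkl","wb"))
u,v=int(p[0])-80,int(p[1])-60
u=max(0,u);v=max(0,v);print(u,v)
crop(im,u,v,160,120,5,"pics/w1z.png")
E
```

```text
t 4.2 p [0.4607 0.2    0.291 ] w 0.0855 F [ 0.  -0.2  0.7] M [-0.    0.   -0.02] q [ 0.58  0.16 -1.18  1.64  0.15  1.44  1.03]
[[-0.07, 0.998, -0.001], [0.998, 0.07, -0.0], [-0.0, -0.001, -1.0]]
{'fx': 275.65083435811545, 'fy': 275.65083435811545, 'cx': 253.14015103016285, 'cy': 186.29508550067084, 'eye': array([0.38032632, 0.19375177, 0.43329962]), 'attitude': array([[-6.93949528e-02, -9.47692517e-01, -3.11549728e-01],
       [ 9.97589177e-01, -6.60550170e-02, -2.12736776e-02],
       [-4.18517579e-04, -3.12274923e-01,  9.49991683e-01]])}
[262.72454332 168.98569012]
182 108
```

View pics/w1z.png

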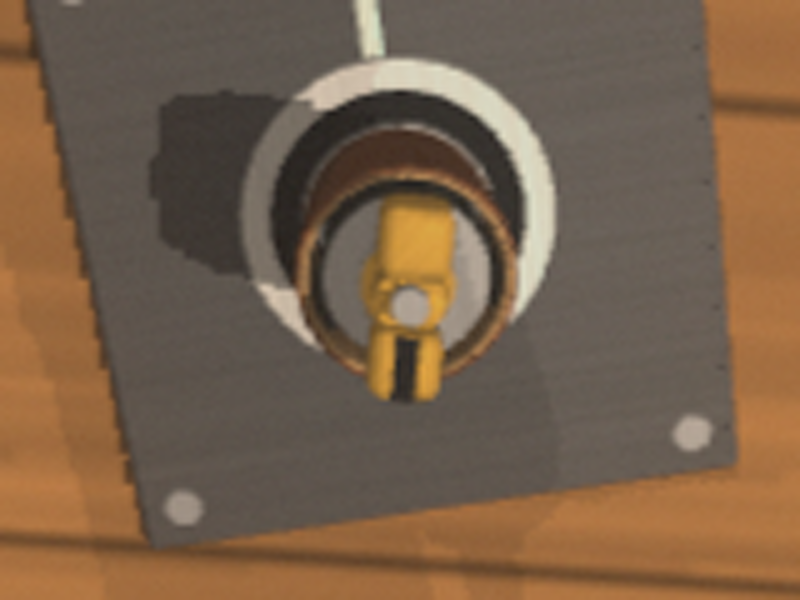

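```bash
python3 - <<'E'
from h import *
import pickle;c=pickle.load(open("c1.pkl","rb"))
f=lambda x,y,z: onz(c,182+(x+.5)/5-.5,108+(y+.5)/5-.5,z)
for z in (.116,.118,.120):
    a,b=f(402,402,z),f(419,203,z); d=a-b; m0=f(405,340,z); d2=a-m0
    print(z,a,b,"len",np.linalg.norm(d),"mid",(a+b)/2,"ang",np.degrees(np.arctan2(d[1],d[0])),"mark",np.linalg.norm(d2),np.degrees(np.arctan2(d2[1],d2[0])))
i=[f(362,0,.008),f(374,53,.008)];d=i[0]-i[1];print(i,np.degrees(np.arctan2(d[1],d[0])))
P=[f(155,545,.008),f(735,465,.008)];print(P,np.mean(P,0)-0.1*np.array([np.cos(.2275),np.sin(.2275),0]))
cc=np.array([398,212]);print("flange ring ctr",f(398,210,.012))
E
```

```text
0.116 [0.48581047 0.21173949 0.116     ] [0.43703186 0.2118069  0.116     ] len 0.04877865790417777 mid [0.46142116 0.21177319 0.116     ] ang -0.0791763612203263 mark 0.015658372599098504 1.9268519071953418
0.118 [0.48514558 0.21162611 0.118     ] [0.43667443 0.21169309 0.118     ] len 0.04847119672224416 mid [0.46091001 0.2116596  0.118     ] ang -0.07917636122033146 mark 0.015559674890852124 1.9268519071953991
0.12 [0.4844807  0.21151273 0.12      ] [0.43631701 0.21157929 0.12      ] len 0.04816373554031061 mid [0.46039885 0.21154601 0.12      ] ang -0.07917636122036964 mark 0.015460977182605742 1.9268519071953543
[array([0.39701596, 0.19601409, 0.008     ]), array([0.41205051, 0.2006887 , 0.008     ])] -162.72823441382246
[array([0.57817941, 0.13885647, 0.008     ]), array([0.53595212, 0.32936719, 0.008     ])] [0.45964243 0.21155757 0.008     ]
flange ring ctr [0.4582332  0.21144765 0.012     ]
```

>>> jog_arm:
  motion:
    - {"xyz": [0.0112,0.001,0.03],"dr": [0,0,3.5],"fingers": 0.6}
    - {"xyz": [0,0,0.04],"dr": [0,0,0],"fingers": 0.6}
    - {"xyz": [0,0,0.04],"dr": [0,0,0],"fingers": 0.6}
    - {"xyz": [0,0,0.04],"dr": [0,0,0],"fingers": 0.6}
    - {"xyz": [0,0,0.03],"dr": [0,0,0],"fingers": 0.6}
    - {"xyz": [0,0,0.018],"dr": [0,0,0],"fingers": 0.6}
    - {"xyz": [0,0,0],"dr": [0,0,0],"fingers": 0.6}
    - {"xyz": [0,0,0],"dr": [0,0,0],"fingers": 0.6}

```text
time: 5.05
eef_pos: [0.4612, 0.2117, 0.0938]
eef_rot: [[-0.005, 1.0, -0.0], [1.0, 0.005, 0.0], [0.0, -0.0, -1.0]]
ft_force: [0.3, -0.2, 0.6]
width: 0.0511
```

```bash
python3 - <<'E'
from h import *
say()
E
```

```text
t 5.05 p [0.4612 0.2117 0.0938] w 0.0511 F [ 0.3 -0.2  0.6] M [0.   0.02 0.01] q [ 0.4   0.4  -1.06  1.88  0.39  1.09  0.76]
[[-0.005, 1.0, -0.0], [1.0, 0.005, 0.0], [0.0, -0.0, -1.0]]
```

>>> jog_arm:
  motion:
    - {"xyz": [0,0,0],"dr": [0,0,0],"fingers": 0}
    - {"xyz": [0,0,0],"dr": [0,0,0],"fingers": 0}
    - {"xyz": [0,0,0],"dr": [0,0,0],"fingers": 0}
    - {"xyz": [0,0,0],"dr": [0,0,0],"fingers": 0}
    - {"xyz": [0,0,0],"dr": [0,0,0],"fingers": 0}
    - {"xyz": [0,0,0],"dr": [0,0,0],"fingers": 0}
    - {"xyz": [0,0,0],"dr": [0,0,0],"fingers": 0}
    - {"xyz": [0,0,0],"dr": [0,0,0],"fingers": 0}

```text
time: 5.85
eef_pos: [0.4617, 0.2125, 0.0946]
eef_rot: [[-0.007, 1.0, 0.002], [1.0, 0.007, 0.001], [0.001, 0.002, -1.0]]
ft_force: [-0.5, 1.5, 7.1]
width: 0.0169
```

```bash
python3 - <<'E'
from h import *
say()
E
```

```text
t 5.85 p [0.4617 0.2125 0.0946] w 0.0169 F [-0.5  1.5  7.1] M [ 0.43  0.33 -0.14] q [ 0.4   0.4  -1.06  1.88  0.39  1.09  0.76]
[[-0.007, 1.0, 0.002], [1.0, 0.007, 0.001], [0.001, 0.002, -1.0]]
```

>>> jog_arm:
  motion:
    - {"xyz": [0,0,-0.0015],"dr": [0,0,2],"fingers": 0}
    - {"xyz": [0,0,-0.0001],"dr": [0,0,6],"fingers": 0}
    - {"xyz": [0,0,-0.0001],"dr": [0,0,6],"fingers": 0}
    - {"xyz": [0,0,-0.0001],"dr": [0,0,6],"fingers": 0}
    - {"xyz": [0,0,-0.0001],"dr": [0,0,6],"fingers": 0}
    - {"xyz": [0,0,-0.0001],"dr": [0,0,6],"fingers": 0}
    - {"xyz": [0,0,-0.0001],"dr": [0,0,6],"fingers": 0}
    - {"xyz": [0,0,-0.0001],"dr": [0,0,6],"fingers": 0}
    - {"xyz": [0,0,-0.0001],"dr": [0,0,6],"fingers": 0}

```text
time: 6.75
eef_pos: [0.4616, 0.2127, 0.0953]
eef_rot: [[0.764, 0.645, 0.002], [0.645, -0.764, 0.003], [0.003, -0.001, -1.0]]
ft_force: [8.6, 9.3, -17.7]
width: 0.0169
```

```bash
python3 - <<'E'
from h import *
o=say();print(np.degrees(np.arctan2(o["eef_rot"][1][0],o["eef_rot"][0][0])))
E
```

```text
t 6.75 p [0.4616 0.2127 0.0953] w 0.0169 F [  8.6   9.3 -17.7] M [ 1.85 -1.78  0.13] q [ 0.27  0.33 -0.9   1.89  0.29  1.06 -0.05]
[[0.764, 0.645, 0.002], [0.645, -0.764, 0.003], [0.003, -0.001, -1.0]]
40.14257454822061
```

>>> jog_arm:
  motion:
    - {"xyz": [0.0007,0,0.001],"dr": [0,0,4],"fingers": 0}
    - {"xyz": [0,0,0],"dr": [0,0,6],"fingers": 0}
    - {"xyz": [0,0,0],"dr": [0,0,6],"fingers": 0}
    - {"xyz": [0,0,-0.0001],"dr": [0,0,6],"fingers": 0}
    - {"xyz": [0,0,-0.0001],"dr": [0,0,6],"fingers": 0}
    - {"xyz": [0,0,-0.0001],"dr": [0,0,6],"fingers": 0}
    - {"xyz": [0,0,-0.0001],"dr": [0,0,6],"fingers": 0}

```text
time: 7.45
eef_pos: [0.4619, 0.2129, 0.0955]
eef_rot: [[1.0, 0.002, 0.001], [0.002, -1.0, 0.002], [0.001, -0.002, -1.0]]
ft_force: [2.2, 3.6, -3.9]
width: 0.017
```

```bash
python3 - <<'E'
from h import *
o=say();print(np.degrees(np.arctan2(o["eef_rot"][1][0],o["eef_rot"][0][0])))
E
```

```text
t 7.45 p [0.4619 0.2129 0.0955] w 0.017 F [ 2.2  3.6 -3.9] M [ 0.99 -0.43  0.18] q [ 0.18  0.3  -0.78  1.89  0.24  1.05 -0.7 ]
[[1.0, 0.002, 0.001], [0.002, -1.0, 0.002], [0.001, -0.002, -1.0]]
0.13746428793545282
```

>>> jog_arm:
  motion:
    - {"xyz": [0,0,-0.0001],"dr": [0,0,6],"fingers": 0}
    - {"xyz": [0,0,0],"dr": [0,0,6],"fingers": 0}
    - {"xyz": [0,0,-0.0001],"dr": [0,0,6],"fingers": 0}
    - {"xyz": [0,0,0],"dr": [0,0,6],"fingers": 0}
    - {"xyz": [0,0,-0.0001],"dr": [0,0,6],"fingers": 0}
    - {"xyz": [0,0,0],"dr": [0,0,6],"fingers": 0}
    - {"xyz": [0,0,-0.0001],"dr": [0,0,6],"fingers": 0}
    - {"xyz": [0,0,0],"dr": [0,0,6],"fingers": 0}
    - {"xyz": [0,0,-0.0001],"dr": [0,0,6],"fingers": 0}
    - {"xyz": [0,0,0],"dr": [0,0,6],"fingers": 0}
    - {"xyz": [0,0,-0.0001],"dr": [0,0,6],"fingers": 0}
    - {"xyz": [0,0,0],"dr": [0,0,6],"fingers": 0}
    - {"xyz": [0,0,0],"dr": [0,0,3],"fingers": 0}
    - {"xyz": [0,0,0],"dr": [0,0,0],"fingers": 0}
    - {"xyz": [0,0,0],"dr": [0,0,0],"fingers": 0}

```text
time: 8.95
eef_pos: [0.4623, 0.2127, 0.0963]
eef_rot: [[0.267, -0.964, 0.002], [-0.964, -0.267, 0.001], [-0.001, -0.002, -1.0]]
ft_force: [2.8, 4.1, -1.7]
width: 0.0171
```

```bash
python3 - <<'E'
from h import *
o=say();print(np.degrees(np.arctan2(o["eef_rot"][1][0],o["eef_rot"][0][0])))
E
```

```text
t 8.95 p [0.4623 0.2127 0.0963] w 0.0171 F [ 2.8  4.1 -1.7] M [ 1.03 -0.64 -0.12] q [ 0.01  0.26 -0.59  1.9   0.17  1.03 -1.95]
[[0.267, -0.964, 0.002], [-0.964, -0.267, 0.001], [-0.001, -0.002, -1.0]]
-74.52716661125193
```

>>> jog_arm:
  motion:
    - {"xyz": [0,0,0],"dr": [0,0,2.5],"fingers": 0}
    - {"xyz": [0,0,0],"dr": [0,0,0],"fingers": 0}
    - {"xyz": [0,0,0],"dr": [0,0,0],"fingers": 0.6}
    - {"xyz": [0,0,0],"dr": [0,0,0],"fingers": 0.6}
    - {"xyz": [0,0,0],"dr": [0,0,0],"fingers": 0.6}
    - {"xyz": [0,0,0],"dr": [0,0,0],"fingers": 0.6}
    - {"xyz": [0,0,-0.02],"dr": [0,0,0],"fingers": 0.8}
    - {"xyz": [0,0,-0.04],"dr": [0,0,0],"fingers": 1}
    - {"xyz": [0,0,-0.045],"dr": [0,0,0],"fingers": 1}
    - {"xyz": [0,0,-0.045],"dr": [0,0,0],"fingers": 1}
    - {"xyz": [0,0,-0.045],"dr": [0,0,0],"fingers": 1}
    - {"xyz": [0,0,0],"dr": [0,0,0],"fingers": 1}
    - {"xyz": [0,0,0],"dr": [0,0,0],"fingers": 1}

```text
time: 10.25
eef_pos: [0.4619, 0.212, 0.2914]
eef_rot: [[0.223, -0.975, 0.002], [-0.975, -0.223, 0.0], [0.0, -0.002, -1.0]]
ft_force: [0.0, -1.1, -0.7]
width: 0.0854
```

```bash
python3 - <<'E'
from h import *
import pickle
say()
c=camera_info("wrist"); im=get_image("wrist"); cv2.imwrite("pics/w2.png",im[:,:,::-1])
p=proj(c,[[.4615,.212,.120]])[0];print(p)
u,v=max(0,int(p[0])-80),max(0,int(p[1])-60);print(u,v)
pickle.dump((c,u,v),open("c2.pkl","wb"))
crop(im,u,v,160,120,5,"pics/w2z.png")
E
```

```text
t 10.25 p [0.4619 0.212  0.2914] w 0.0854 F [ 0.  -1.1 -0.7] M [0.02 0.03 0.02] q [ 0.05  0.08 -0.6   1.64  0.05  1.43 -1.9 ]
[[0.223, -0.975, 0.002], [-0.975, -0.223, 0.0], [0.0, -0.002, -1.0]]
[252.52241964 167.92173727]
172 107
```

View pics/w2z.png

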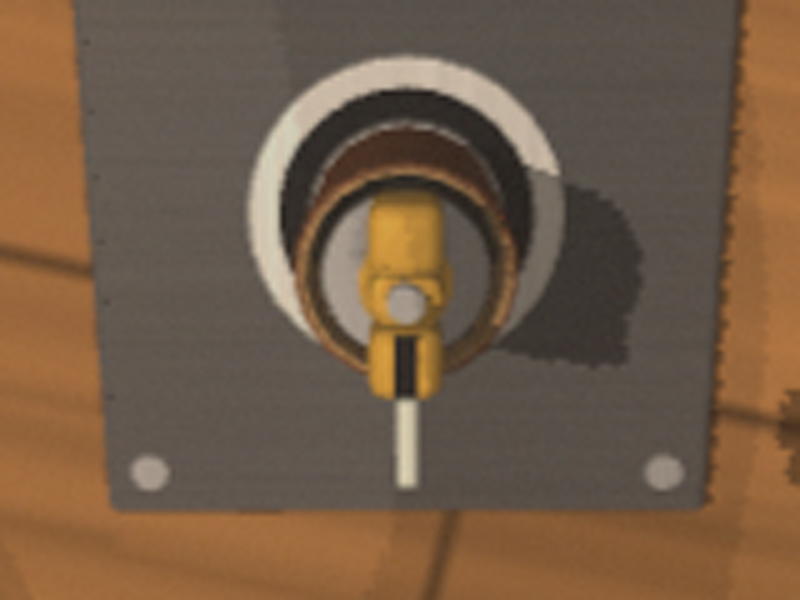

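>>> jog_arm:
  motion:
    - {"xyz": [0,0,0.045],"dr": [0,0,0],"fingers": 1}
    - {"xyz": [0,0,0.045],"dr": [0,0,0],"fingers": 1}
    - {"xyz": [0,0,0.045],"dr": [0,0,0],"fingers": 1}
    - {"xyz": [0,0,0.045],"dr": [0,0,0],"fingers": 1}
    - {"xyz": [0,0,0.035],"dr": [0,0,0],"fingers": 1}
    - {"xyz": [0,0,0.02],"dr": [0,0,0],"fingers": 1}
    - {"xyz": [0,0,0],"dr": [0,0,0],"fingers": 1}
    - {"xyz": [0,0,0],"dr": [0,0,0],"fingers": 0}
    - {"xyz": [0,0,0],"dr": [0,0,0],"fingers": 0}
    - {"xyz": [0,0,0],"dr": [0,0,0],"fingers": 0}
    - {"xyz": [0,0,0],"dr": [0,0,0],"fingers": 0}
    - {"xyz": [0,0,0],"dr": [0,0,0],"fingers": 0}
    - {"xyz": [0,0,0],"dr": [0,0,0],"fingers": 0}

```text
time: 11.6
eef_pos: [0.4626, 0.2123, 0.0572]
eef_rot: [[0.223, -0.975, 0.003], [-0.975, -0.223, 0.001], [0.0, -0.003, -1.0]]
ft_force: [-1.9, -1.2, 7.8]
width: 0.0573
```

```bash
python3 - <<'E'
from h import *
say()
E
```

```text
t 11.6 p [0.4626 0.2123 0.0572] w 0.0573 F [-1.9 -1.2  7.8] M [-0.22  0.21 -0.01] q [-0.    0.31 -0.58  1.93  0.21  0.96 -2.03]
[[0.223, -0.975, 0.003], [-0.975, -0.223, 0.001], [0.0, -0.003, -1.0]]
```

>>> jog_arm:
  motion:
    - {"xyz": [0,0,-0.005],"dr": [0,0,0],"fingers": 0}
    - {"xyz": [0,0,-0.005],"dr": [0,0,0],"fingers": 0}
    - {"xyz": [0,0,-0.005],"dr": [0,0,0],"fingers": 0}

```text
time: 11.9
eef_pos: [0.4617, 0.2118, 0.0713]
eef_rot: [[0.223, -0.975, 0.0], [-0.975, -0.223, -0.0], [0.0, -0.0, -1.0]]
ft_force: [-0.2, 0.0, -0.7]
width: 0.0568
```

>>> jog_arm:
  motion:
    - {"xyz": [0,0,-0.03],"dr": [0,0,0],"fingers": 0}
    - {"xyz": [0,0,-0.04],"dr": [0,0,0],"fingers": 0}
    - {"xyz": [0,0,-0.04],"dr": [0,0,0],"fingers": 0}
    - {"xyz": [0,0,-0.03],"dr": [0,0,0],"fingers": 0}
    - {"xyz": [0.02,0.0037,0],"dr": [0,0,0],"fingers": 0}
    - {"xyz": [0.0403,0.0074,0],"dr": [0,0,0],"fingers": 0}
    - {"xyz": [0.0403,0.0074,0],"dr": [0,0,0],"fingers": 0}
    - {"xyz": [0,0,0],"dr": [0,0,0],"fingers": 0}

```text
time: 12.7
eef_pos: [0.4665, 0.1039, 0.2109]
eef_rot: [[0.216, -0.976, 0.0], [-0.976, -0.216, -0.002], [0.002, 0.0, -1.0]]
ft_force: [-0.2, 0.4, -0.5]
width: 0.0568
```

```bash
cat >> h.py <<'E'
def tray(im,verbose=1):
    "outer top outline of the tray from the top view: mean x,y and angle (deg)"
    c=camera_info("top"); hsv=cv2.cvtColor(im,cv2.COLOR_RGB2HSV)
    m=((hsv[...,0]>18)&(hsv[...,0]<32)&(hsv[...,2]>100)&(hsv[...,1]>60)).astype(np.uint8); m[:,:230]=0; m[:170]=0
    m=cv2.morphologyEx(m,cv2.MORPH_CLOSE,np.ones((9,9),np.uint8)); n,l,s,ce=cv2.connectedComponentsWithStats(m)
    k=1+np.argmax(s[1:,4]); pts=np.argwhere(l==k)[:,::-1].astype(np.float32)
    W=np.array([onz(c,u,v,.045)[:2] for u,v in pts],np.float32)
    r=cv2.minAreaRect(W*1000); print("tray",np.round(r,1) if 0 else r)
E
python3 - <<'E'
from h import *
say()
tray(cv2.imread("pics/top0.png")[:,:,::-1])
im=get_image("top");tray(im);cv2.imwrite("pics/top1.png",im[:,:,::-1])
E
```

```text
t 12.7 p [0.4665 0.1039 0.2109] w 0.0568 F [-0.2  0.4 -0.5] M [ 0.05 -0.03  0.02] q [ 0.19  0.05 -0.52  1.84  0.03  1.26 -1.69]
[[0.216, -0.976, 0.0], [-0.976, -0.216, -0.002], [0.002, 0.0, -1.0]]
tray ((479.463623046875, -195.54913330078125), (290.50628662109375, 201.52761840820312), 88.74786376953125)
tray ((479.7605285644531, -195.85699462890625), (289.88031005859375, 200.93504333496094), 88.75520324707031)
```

>>> jog_arm:
  motion:
    - {"xyz": [0.037,0.0065,0],"dr": [0,0,0],"fingers": 0}
    - {"xyz": [0.037,0.0065,0],"dr": [0,0,0],"fingers": 0}
    - {"xyz": [0.037,0.0065,0],"dr": [0,0,0],"fingers": 0}
    - {"xyz": [0.037,0.0065,0],"dr": [0,0,0],"fingers": 0}
    - {"xyz": [0.037,0.0065,0],"dr": [0,0,0],"fingers": 0}
    - {"xyz": [0.037,0.0065,0],"dr": [0,0,0],"fingers": 0}
    - {"xyz": [0.037,0.0065,0],"dr": [0,0,0],"fingers": 0}
    - {"xyz": [0.037,0.0065,0],"dr": [0,0,0],"fingers": 0}
    - {"xyz": [0,0,0.04],"dr": [0,0,0],"fingers": 0}
    - {"xyz": [0,0,0.04],"dr": [0,0,0],"fingers": 0}
    - {"xyz": [0,0,0.04],"dr": [0,0,0],"fingers": 0}
    - {"xyz": [0,0,0.022],"dr": [0,0,0],"fingers": 0}
    - {"xyz": [0,0,0.008],"dr": [0,0,0],"fingers": 0}
    - {"xyz": [0,0,0],"dr": [0,0,0],"fingers": 0}

```text
time: 14.15
eef_pos: [0.4814, -0.1897, 0.0603]
eef_rot: [[0.224, -0.975, -0.001], [-0.975, -0.224, 0.001], [-0.001, 0.001, -1.0]]
ft_force: [-0.0, 0.3, -0.1]
width: 0.0574
```

>>> jog_arm:
  motion:
    - {"xyz": [0.006,0,0.003],"dr": [0,0,0],"fingers": 0}
    - {"xyz": [0,0,0.003],"dr": [0,0,0],"fingers": 0}
    - {"xyz": [0,0,0.001],"dr": [0,0,0],"fingers": 0}
    - {"xyz": [0,0,0],"dr": [0,0,0],"fingers": 0}

```text
time: 14.55
eef_pos: [0.4829, -0.1964, 0.054]
eef_rot: [[0.223, -0.975, 0.001], [-0.975, -0.223, -0.0], [0.0, -0.001, -1.0]]
ft_force: [-0.5, 0.2, -1.6]
width: 0.0567
```

>>> jog_arm:
  motion:
    - {"xyz": [0,0,0.001],"dr": [0,0,0],"fingers": 0}
    - {"xyz": [0,0,0.001],"dr": [0,0,0],"fingers": 0}
    - {"xyz": [0,0,0],"dr": [0,0,0],"fingers": 0}

```text
time: 14.85
eef_pos: [0.4827, -0.1963, 0.0515]
eef_rot: [[0.223, -0.975, -0.0], [-0.975, -0.223, -0.0], [0.0, 0.0, -1.0]]
ft_force: [1.0, -0.2, -0.2]
width: 0.0575
```

>>> jog_arm:
  motion:
    - {"xyz": [0,0,0.0005],"dr": [0,0,0],"fingers": 0.8}
    - {"xyz": [0,0,0],"dr": [0,0,0],"fingers": 0.9}
    - {"xyz": [0,0,0],"dr": [0,0,0],"fingers": 1}
    - {"xyz": [0,0,0],"dr": [0,0,0],"fingers": 1}
    - {"xyz": [0,0,-0.02],"dr": [0,0,0],"fingers": 1}
    - {"xyz": [0,0,-0.04],"dr": [0,0,0],"fingers": 1}
    - {"xyz": [0,0,-0.045],"dr": [0,0,0],"fingers": 1}
    - {"xyz": [0,0,-0.045],"dr": [0,0,0],"fingers": 1}
    - {"xyz": [0,0,-0.015],"dr": [0,0,7.7],"fingers": 1}
    - {"xyz": [0,0,0],"dr": [0,0,7.8],"fingers": 1}
    - {"xyz": [-0.003,-0.0389,0],"dr": [0,0,0],"fingers": 1}
    - {"xyz": [-0.003,-0.0389,0],"dr": [0,0,0],"fingers": 1}
    - {"xyz": [-0.003,-0.0389,0],"dr": [0,0,0],"fingers": 1}
    - {"xyz": [-0.003,-0.0389,0],"dr": [0,0,0],"fingers": 1}
    - {"xyz": [0,0,0],"dr": [0,0,0],"fingers": 1}

```text
time: 16.35
eef_pos: [0.6417, -0.1895, 0.2136]
eef_rot: [[-0.043, -0.999, -0.001], [-0.999, 0.043, 0.002], [-0.002, 0.001, -1.0]]
ft_force: [-1.3, 1.0, -0.4]
width: 0.0855
```

```bash
python3 - <<'E'
from h import *
say(); c=camera_info("scene"); im=get_image("scene")
cv2.imwrite("pics/s1.png",cv2.resize(im[80:380,80:400,::-1],None,fx=2,fy=2))
E
```

```text
t 16.35 p [ 0.6417 -0.1895  0.2136] w 0.0855 F [-1.3  1.  -0.4] M [ 0.05  0.04 -0.03] q [ 0.38  0.45 -0.23  1.34  0.1   1.36 -1.46]
[[-0.043, -0.999, -0.001], [-0.999, 0.043, 0.002], [-0.002, 0.001, -1.0]]
```

View pics/s1.png

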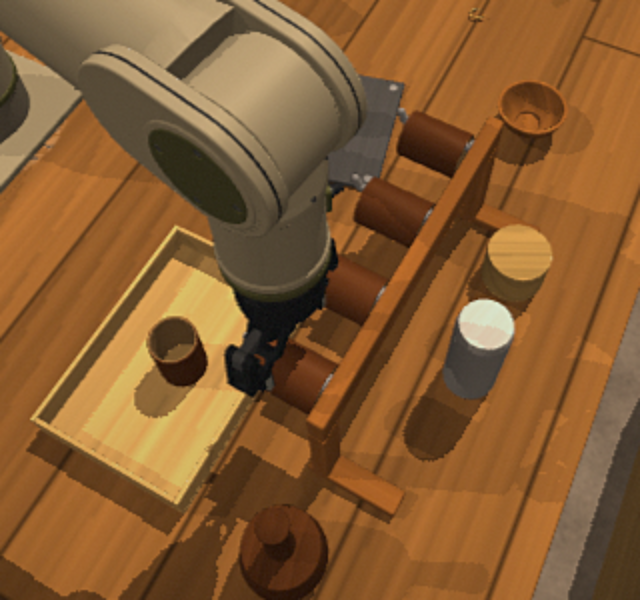

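>>> jog_arm:
  motion:
    - {"xyz": [0.0013,0.003,0.03],"dr": [0,0,0],"fingers": 1}
    - {"xyz": [0,0,0.035],"dr": [0,0,0],"fingers": 1}
    - {"xyz": [0,0,0.017],"dr": [0,0,0],"fingers": 1}
    - {"xyz": [0,0,0],"dr": [0,0,0],"fingers": 0}
    - {"xyz": [0,0,0],"dr": [0,0,0],"fingers": 0}
    - {"xyz": [0,0,0],"dr": [0,0,0],"fingers": 0}
    - {"xyz": [0,0,0],"dr": [0,0,0],"fingers": 0}
    - {"xyz": [0,0,0],"dr": [0,0,0],"fingers": 0}

```text
time: 17.2
eef_pos: [0.6363, -0.1928, 0.1358]
eef_rot: [[-0.046, -0.999, 0.002], [-0.999, 0.046, -0.001], [0.001, -0.002, -1.0]]
ft_force: [-1.8, -0.6, 5.6]
width: 0.0574
```

```bash
python3 - <<'E'
from h import *
say()
E
```

```text
t 17.2 p [ 0.6363 -0.1928  0.1358] w 0.0574 F [-1.8 -0.6  5.6] M [-0.02  0.39 -0.05] q [ 0.39  0.49 -0.22  1.45  0.11  1.21 -1.47]
[[-0.046, -0.999, 0.002], [-0.999, 0.046, -0.001], [0.001, -0.002, -1.0]]
```

>>> jog_arm:
  motion:
    - {"xyz": [0,0,-0.01],"dr": [0,0,0],"fingers": 0}
    - {"xyz": [0,0,-0.01],"dr": [0,0,0],"fingers": 0}
    - {"xyz": [0,0,-0.008],"dr": [0,0,0],"fingers": 0}
    - {"xyz": [0,0,0],"dr": [0,0,0],"fingers": 0}
    - {"xyz": [0,0.02,0],"dr": [0,0,0],"fingers": 0}
    - {"xyz": [0,0.03,0],"dr": [0,0,0],"fingers": 0}
    - {"xyz": [0,0.03,0],"dr": [0,0,0],"fingers": 0}
    - {"xyz": [0,0.032,0],"dr": [0,0,0],"fingers": 0}
    - {"xyz": [0,0,0],"dr": [0,0,0],"fingers": 0}

```text
time: 18.1
eef_pos: [0.5203, -0.1881, 0.1619]
eef_rot: [[-0.047, -0.999, -0.002], [-0.999, 0.047, -0.001], [0.001, 0.002, -1.0]]
ft_force: [0.3, -0.4, 0.2]
width: 0.0572
```

```bash
python3 - <<'E'
from h import *
say();im=get_image("top");tray(im)
E
```

```text
t 18.1 p [ 0.5203 -0.1881  0.1619] w 0.0572 F [ 0.3 -0.4  0.2] M [-0.    0.02  0.  ] q [ 0.47  0.24 -0.24  1.73  0.06  1.18 -1.4 ]
[[-0.047, -0.999, -0.002], [-0.999, 0.047, -0.001], [0.001, 0.002, -1.0]]
tray ((360.7908630371094, -250.50662231445312), (406.1090087890625, 596.486572265625), 88.53178405761719)
```

>>> jog_arm:
  motion:
    - {"xyz": [0.0316,-0.003,0],"dr": [0,0,0],"fingers": 0}
    - {"xyz": [0.0316,-0.003,0],"dr": [0,0,0],"fingers": 0}
    - {"xyz": [0.0316,-0.003,0],"dr": [0,0,0],"fingers": 0}
    - {"xyz": [0,0,0.04],"dr": [0,0,0],"fingers": 0}
    - {"xyz": [0,0,0.04],"dr": [0,0,0],"fingers": 0}
    - {"xyz": [0,0,0.02],"dr": [0,0,0],"fingers": 0}
    - {"xyz": [0,0,0],"dr": [0,0,0],"fingers": 0}

```text
time: 18.85
eef_pos: [0.5271, -0.2815, 0.0586]
eef_rot: [[-0.045, -0.999, -0.005], [-0.999, 0.045, 0.003], [-0.003, 0.005, -1.0]]
ft_force: [-0.5, -0.4, 0.7]
width: 0.0569
```

```bash
python3 - <<'E'
from h import *
say(); im=get_image("scene")
cv2.imwrite("pics/s2.png",cv2.resize(im[140:380,80:320,::-1],None,fx=2.4,fy=2.4))
E
```

```text
t 18.85 p [ 0.5271 -0.2815  0.0586] w 0.0569 F [-0.5 -0.4  0.7] M [-0.03  0.04  0.01] q [ 0.56  0.43 -0.18  1.71  0.09  1.01 -1.26]
[[-0.045, -0.999, -0.005], [-0.999, 0.045, 0.003], [-0.003, 0.005, -1.0]]
```

View pics/s2.png

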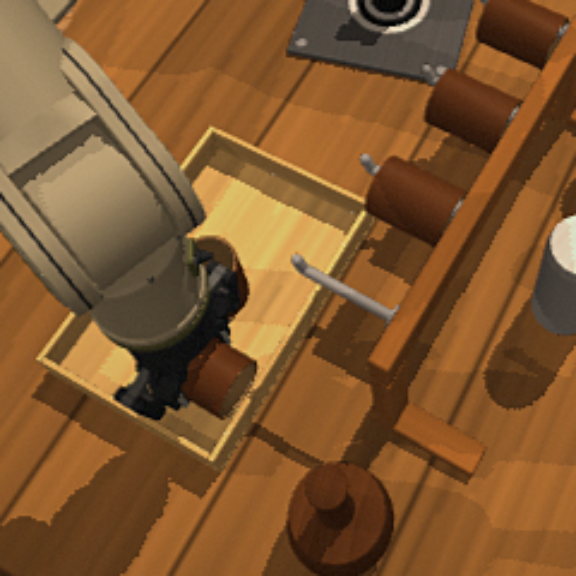

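>>> jog_arm:
  motion:
    - {"xyz": [0,0,0.02],"dr": [0,0,0],"fingers": 0}
    - {"xyz": [0,0,0.013],"dr": [0,0,0],"fingers": 0}
    - {"xyz": [0,0,0.003],"dr": [0,0,0],"fingers": 0}
    - {"xyz": [0,0,0.001],"dr": [0,0,0],"fingers": 0}
    - {"xyz": [0,0,0.001],"dr": [0,0,0],"fingers": 0}

```text
time: 19.4
eef_pos: [0.5286, -0.2841, 0.0275]
eef_rot: [[-0.046, -0.999, 0.0], [-0.999, 0.046, -0.002], [0.002, -0.001, -1.0]]
ft_force: [-14.8, 3.0, 19.9]
width: 0.0571
```

>>> jog_arm:
  motion:
    - {"xyz": [0,0,-0.012],"dr": [0,0,0],"fingers": 0}
    - {"xyz": [0,0,-0.01],"dr": [0,0,0],"fingers": 0}
    - {"xyz": [0,0.012,0],"dr": [0,0,0],"fingers": 0}
    - {"xyz": [0,0,0],"dr": [0,0,0],"fingers": 0}

```text
time: 19.8
eef_pos: [0.5154, -0.2825, 0.0467]
eef_rot: [[-0.046, -0.999, 0.0], [-0.999, 0.046, -0.001], [0.001, -0.0, -1.0]]
ft_force: [-0.3, -0.6, -0.0]
width: 0.057
```

```bash
python3 - <<'E'
from h import *
say(); im=get_image("wrist"); cv2.imwrite("pics/w3.png",im[:,:,::-1])
E
```

```text
t 19.8 p [ 0.5154 -0.2825  0.0467] w 0.057 F [-0.3 -0.6 -0. ] M [-0.01  0.03 -0.03] q [ 0.57  0.43 -0.17  1.75  0.09  0.97 -1.26]
[[-0.046, -0.999, 0.0], [-0.999, 0.046, -0.001], [0.001, -0.0, -1.0]]
```

View pics/w3.png

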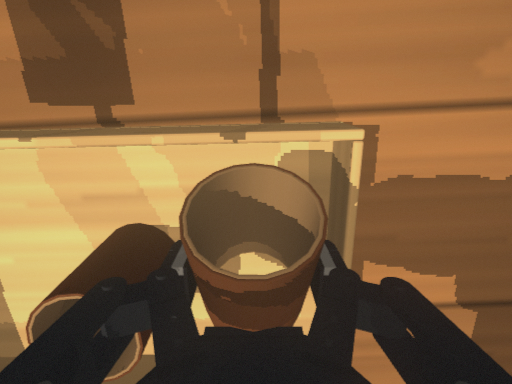

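>>> jog_arm:
  motion:
    - {"xyz": [0,0.014,0],"dr": [0,0,0],"fingers": 0}
    - {"xyz": [0,0.014,0],"dr": [0,0,0],"fingers": 0}
    - {"xyz": [0,0,0.005],"dr": [0,0,0],"fingers": 0}
    - {"xyz": [0,0,0],"dr": [0,0,0],"fingers": 0.72}
    - {"xyz": [0,0,0],"dr": [0,0,0],"fingers": 0.74}
    - {"xyz": [0,0,0],"dr": [0,0,0],"fingers": 0.76}
    - {"xyz": [0,0,0],"dr": [0,0,0],"fingers": 0.8}
    - {"xyz": [0,0,0],"dr": [0,0,0],"fingers": 0.8}
    - {"xyz": [0,0,0],"dr": [0,0,0],"fingers": 0.85}
    - {"xyz": [0,0,-0.02],"dr": [0,0,0],"fingers": 0.85}
    - {"xyz": [0,0,-0.04],"dr": [0,0,0],"fingers": 1}
    - {"xyz": [0,0,0],"dr": [0,0,0],"fingers": 1}

```text
time: 21.05
eef_pos: [0.4912, -0.2821, 0.1062]
eef_rot: [[-0.046, -0.999, 0.007], [-0.999, 0.046, -0.004], [0.003, -0.007, -1.0]]
ft_force: [1.3, 0.5, -0.5]
width: 0.0852
```

```bash
python3 - <<'E'
from h import *
say(); im=get_image("wrist"); cv2.imwrite("pics/w4.png",im[:,:,::-1])
c=camera_info("wrist"); print(c["eye"],c["attitude"].tolist())
E
```

```text
t 21.05 p [ 0.4912 -0.2821  0.1062] w 0.0852 F [ 1.3  0.5 -0.5] M [-0.03 -0.01 -0.02] q [ 0.59  0.31 -0.18  1.77  0.06  1.06 -1.22]
[[-0.046, -0.999, 0.007], [-0.999, 0.046, -0.004], [0.003, -0.007, -1.0]]
[ 0.56904832 -0.28554015  0.24645585] [[-0.04642561947480638, 0.9506515521628736, 0.3067674823489249], [-0.9989185229320106, -0.04496264167681813, -0.011838302106728074], [0.002538976114220322, -0.3069853208603948, 0.9517108628026318]]
```

View pics/w4.png

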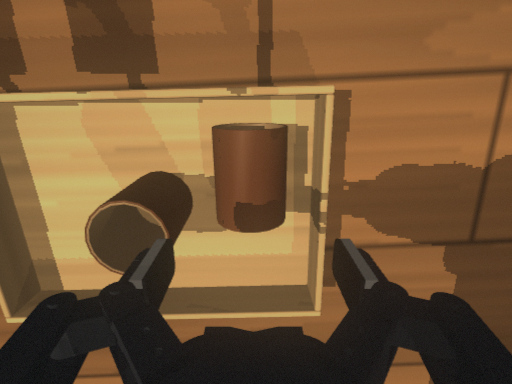

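>>> jog_arm:
  motion:
    - {"xyz": [0,0,-0.04],"dr": [0,0,0],"fingers": 1}
    - {"xyz": [0,0,-0.04],"dr": [0,0,0],"fingers": 1}
    - {"xyz": [0,0,-0.03],"dr": [0,0,0],"fingers": 1}
    - {"xyz": [-0.0345,-0.0236,0],"dr": [0,0,0],"fingers": 1}
    - {"xyz": [-0.0345,-0.0236,0],"dr": [0,0,0],"fingers": 1}
    - {"xyz": [-0.0345,-0.0236,0],"dr": [0,0,0],"fingers": 1}
    - {"xyz": [-0.0345,-0.0236,0],"dr": [0,0,0],"fingers": 1}
    - {"xyz": [-0.0345,-0.0236,0],"dr": [0,0,0],"fingers": 1}
    - {"xyz": [-0.0345,-0.0236,0],"dr": [0,0,0],"fingers": 1}
    - {"xyz": [0,0,0],"dr": [0,0,0],"fingers": 1}

```text
time: 22.1
eef_pos: [0.6411, -0.073, 0.2095]
eef_rot: [[-0.037, -0.999, -0.001], [-0.999, 0.037, 0.004], [-0.004, 0.001, -1.0]]
ft_force: [-1.0, 0.6, -0.4]
width: 0.0853
```

```bash
python3 - <<'E'
from h import *
say()
c=dict(fx=275.65,fy=275.65,cx=253.14,cy=186.3,eye=np.array([ 0.56904832,-0.28554015,0.24645585]),attitude=np.array([[-0.04642561947480638, 0.9506515521628736, 0.3067674823489249], [-0.9989185229320106, -0.04496264167681813, -0.011838302106728074], [0.002538976114220322, -0.3069853208603948, 0.9517108628026318]]))
for u,v,z in [(250,125,.06),(251,205,.064),(251,229,.02),(213,170,.035),(287,170,.035),(332,92,.045),(318,315,.045),(130,203,.082)]: print(u,v,onz(c,u,v,z))
E
```

```text
t 22.1 p [ 0.6411 -0.073   0.2095] w 0.0853 F [-1.   0.6 -0.4] M [ 0.06  0.05 -0.03] q [ 0.27  0.41 -0.3   1.42  0.12  1.34 -1.64]
[[-0.037, -0.999, -0.001], [-0.999, 0.037, 0.004], [-0.004, 0.001, -1.0]]
250 125 [ 0.55171365 -0.28312387  0.06      ]
251 205 [ 0.49635272 -0.28110204  0.064     ]
251 229 [ 0.45542443 -0.27888846  0.02      ]
213 170 [ 0.51591546 -0.25183708  0.035     ]
287 170 [ 0.51315992 -0.31029945  0.035     ]
332 92 [ 0.57003444 -0.34073453  0.045     ]
318 315 [ 0.37912341 -0.33597069  0.045     ]
130 203 [ 0.50856034 -0.20442442  0.082     ]
```

>>> jog_arm:
  motion:
    - {"xyz": [0.009,-0.002,0.0],"dr": [0,0,0.4],"fingers": 1}
    - {"xyz": [0,0,0.03],"dr": [0,0,0],"fingers": 1}
    - {"xyz": [0,0,0.03],"dr": [0,0,0],"fingers": 1}
    - {"xyz": [0,0,0.018],"dr": [0,0,0],"fingers": 1}
    - {"xyz": [0,0,0],"dr": [0,0,0],"fingers": 0}
    - {"xyz": [0,0,0],"dr": [0,0,0],"fingers": 0}
    - {"xyz": [0,0,0],"dr": [0,0,0],"fingers": 0}
    - {"xyz": [0,0,0],"dr": [0,0,0],"fingers": 0}
    - {"xyz": [0,0,0],"dr": [0,0,0],"fingers": 0}

```text
time: 23.0
eef_pos: [0.6413, -0.0897, 0.1339]
eef_rot: [[-0.053, -0.999, 0.001], [-0.999, 0.053, -0.0], [0.0, -0.001, -1.0]]
ft_force: [-0.3, -0.4, 0.6]
width: 0.056
```

>>> jog_arm:
  motion:
    - {"xyz": [0,0,-0.01],"dr": [0,0,0],"fingers": 0}
    - {"xyz": [-0.006,0,-0.01],"dr": [0,0,0],"fingers": 0}
    - {"xyz": [0,0,-0.006],"dr": [0,0,0],"fingers": 0}
    - {"xyz": [0,0,0],"dr": [0,0,0],"fingers": 0}
    - {"xyz": [0,0.02,0],"dr": [0,0,0],"fingers": 0}
    - {"xyz": [0,0.03,0],"dr": [0,0,0],"fingers": 0}
    - {"xyz": [0,0.03,0],"dr": [0,0,0],"fingers": 0}
    - {"xyz": [0,0.035,0],"dr": [0,0,0],"fingers": 0}
    - {"xyz": [0,0.01,0],"dr": [0,0,0],"fingers": 0}
    - {"xyz": [0,0,0],"dr": [0,0,0],"fingers": 0}

```text
time: 24.0
eef_pos: [0.5156, -0.0772, 0.1595]
eef_rot: [[-0.053, -0.999, 0.0], [-0.999, 0.053, -0.001], [0.001, -0.0, -1.0]]
ft_force: [0.2, 0.3, -1.3]
width: 0.0558
```

```bash
python3 - <<'E'
from h import *
say(); im=get_image("scene"); cv2.imwrite("pics/s3.png",cv2.resize(im[100:380,80:360,::-1],None,fx=2,fy=2))
im=get_image("wrist")
cv2.imwrite("pics/sw3.png",np.hstack([cv2.imread("pics/s3.png")[::2,::2][:, :280],cv2.resize(im[:,:,::-1],(373,280))]))
E
```

```text
t 24.0 p [ 0.5156 -0.0772  0.1595] w 0.0558 F [ 0.2  0.3 -1.3] M [ 0.01 -0.08  0.07] q [ 0.35  0.18 -0.32  1.81  0.06  1.16 -1.61]
[[-0.053, -0.999, 0.0], [-0.999, 0.053, -0.001], [0.001, -0.0, -1.0]]
```

View pics/sw3.png

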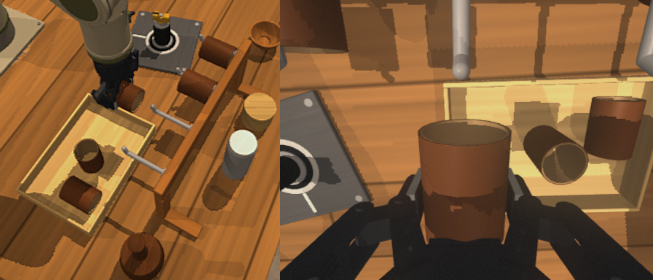

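>>> jog_arm:
  motion:
    - {"xyz": [0.0165,-0.001,0],"dr": [0,0,0],"fingers": 0}
    - {"xyz": [0.0165,0,0],"dr": [0,0,0],"fingers": 0}
    - {"xyz": [0,0,0.04],"dr": [0,0,0],"fingers": 0}
    - {"xyz": [0,0,0.04],"dr": [0,0,0],"fingers": 0}
    - {"xyz": [0,0,0.03],"dr": [0,0,0],"fingers": 0}
    - {"xyz": [0,0,0.02],"dr": [0,0,0],"fingers": 0}
    - {"xyz": [0,0,0.008],"dr": [0,0,0],"fingers": 0}
    - {"xyz": [0,0,0],"dr": [0,0,0],"fingers": 0}

```text
time: 24.9
eef_pos: [0.5158, -0.1097, 0.0202]
eef_rot: [[-0.052, -0.999, -0.002], [-0.999, 0.052, 0.001], [-0.001, 0.002, -1.0]]
ft_force: [-0.5, -0.1, -0.7]
width: 0.0555
```

>>> jog_arm:
  motion:
    - {"xyz": [0,0,0.002],"dr": [0,0,0],"fingers": 0}
    - {"xyz": [0,0,0.002],"dr": [0,0,0],"fingers": 0}
    - {"xyz": [0,0,0],"dr": [0,0,0],"fingers": 0}

```text
time: 25.2
eef_pos: [0.5163, -0.1101, 0.0178]
eef_rot: [[-0.052, -0.999, 0.001], [-0.999, 0.052, -0.0], [0.0, -0.001, -1.0]]
ft_force: [1.1, -0.2, -0.7]
width: 0.0556
```

>>> jog_arm:
  motion:
    - {"xyz": [0,0,0.0015],"dr": [0,0,0],"fingers": 0}
    - {"xyz": [0,0,0],"dr": [0,0,0],"fingers": 0.75}
    - {"xyz": [0,0,0],"dr": [0,0,0],"fingers": 0.8}
    - {"xyz": [0,0,0],"dr": [0,0,0],"fingers": 0.8}
    - {"xyz": [0,0,0],"dr": [0,0,0],"fingers": 0.8}
    - {"xyz": [0,0,-0.02],"dr": [0,0,0],"fingers": 0.8}
    - {"xyz": [0,0,-0.04],"dr": [0,0,0],"fingers": 0.8}
    - {"xyz": [0,0,-0.045],"dr": [0,0,0],"fingers": 1}
    - {"xyz": [0,0,-0.045],"dr": [0,0,0],"fingers": 1}
    - {"xyz": [0,0,-0.045],"dr": [0,0,0],"fingers": 1}
    - {"xyz": [-0.0291,-0.0247,0],"dr": [0,0,0],"fingers": 1}
    - {"xyz": [-0.0291,-0.0247,0],"dr": [0,0,0],"fingers": 1}
    - {"xyz": [-0.0291,-0.0247,0],"dr": [0,0,0],"fingers": 1}
    - {"xyz": [-0.0291,-0.0247,0],"dr": [0,0,0],"fingers": 1}
    - {"xyz": [-0.0291,-0.0247,0],"dr": [0,0,0],"fingers": 1}
    - {"xyz": [0,0,0],"dr": [0,0,0],"fingers": 1}
    - {"xyz": [0,0,0],"dr": [0,0,0],"fingers": 1}
    - {"xyz": [0,0,0],"dr": [0,0,0],"fingers": 1}

```text
time: 27.0
eef_pos: [0.6464, 0.0277, 0.2105]
eef_rot: [[-0.054, -0.999, -0.0], [-0.999, 0.054, -0.001], [0.001, 0.0, -1.0]]
ft_force: [0.3, -0.5, 0.0]
width: 0.0854
```

```bash
python3 - <<'E'
from h import *
say(); a=get_image("scene");b=get_image("wrist");im=get_image("top")
try: tray(im)
except Exception as e: print(e)
cv2.imwrite("pics/m4.png",np.hstack([cv2.resize(a[100:370,80:350,::-1],(390,390)),cv2.resize(b[:,:,::-1],(410,390))]))
E
```

```text
t 27.0 p [0.6464 0.0277 0.2105] w 0.0854 F [ 0.3 -0.5  0. ] M [ 0.03  0.   -0.02] q [ 0.16  0.42 -0.36  1.41  0.15  1.34 -1.84]
[[-0.054, -0.999, -0.0], [-0.999, 0.054, -0.001], [0.001, 0.0, -1.0]]
tray ((356.8938293457031, -117.67008972167969), (590.5092163085938, 367.8367919921875), 1.0128265619277954)
```

View pics/m4.png

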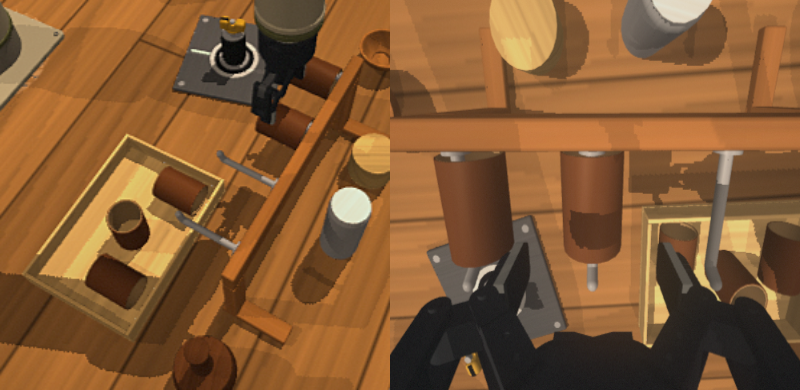

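>>> jog_arm:
  motion:
    - {"xyz": [0,0,0.03],"dr": [0,0,0],"fingers": 1}
    - {"xyz": [0,0,0.03],"dr": [0,0,0],"fingers": 1}
    - {"xyz": [0,0,0.017],"dr": [0,0,0],"fingers": 1}
    - {"xyz": [0,0,0],"dr": [0,0,0],"fingers": 0}
    - {"xyz": [0,0,0],"dr": [0,0,0],"fingers": 0}
    - {"xyz": [0,0,0],"dr": [0,0,0],"fingers": 0}
    - {"xyz": [0,0,0],"dr": [0,0,0],"fingers": 0}
    - {"xyz": [0,0,0],"dr": [0,0,0],"fingers": 0}

```text
time: 27.95
eef_pos: [0.6473, 0.0288, 0.135]
eef_rot: [[-0.053, -0.999, 0.002], [-0.999, 0.053, -0.0], [-0.0, -0.002, -1.0]]
ft_force: [-1.2, -0.3, 5.3]
width: 0.0573
```

>>> jog_arm:
  motion:
    - {"xyz": [0,0,-0.01],"dr": [0,0,0],"fingers": 0}
    - {"xyz": [0,0,-0.01],"dr": [0,0,0],"fingers": 0}
    - {"xyz": [0,0,-0.008],"dr": [0,0,0],"fingers": 0}
    - {"xyz": [0,0,0],"dr": [0,0,0],"fingers": 0}
    - {"xyz": [0,0.02,0],"dr": [0,0,0],"fingers": 0}
    - {"xyz": [0,0.03,0],"dr": [0,0,0],"fingers": 0}
    - {"xyz": [0,0.03,0],"dr": [0,0,0],"fingers": 0}
    - {"xyz": [0,0.035,0],"dr": [0,0,0],"fingers": 0}
    - {"xyz": [0,0.02,0],"dr": [0,0,0],"fingers": 0}
    - {"xyz": [0,0,0],"dr": [0,0,0],"fingers": 0}

```text
time: 28.95
eef_pos: [0.5098, 0.036, 0.1617]
eef_rot: [[-0.052, -0.999, -0.0], [-0.999, 0.052, -0.001], [0.001, 0.0, -1.0]]
ft_force: [0.6, -0.6, -0.5]
width: 0.0572
```

```bash
python3 - <<'E'
from h import *
say(); im=get_image("top");cv2.imwrite("pics/top5.png",im[:,:,::-1])
b=cv2.imread("pics/top0.png")[:,:,::-1]
# right half of the tray outline: compare patch with start by phase correlation
for (u0,u1,v0,v1) in [(330,390,185,275),(300,390,240,275)]:
    g=lambda x:cv2.cvtColor(x[v0:v1,u0:u1],cv2.COLOR_RGB2GRAY).astype(np.float32)
    print(cv2.phaseCorrelate(g(b),g(im)))
tray(im)
E
```

```text
t 28.95 p [0.5098 0.036  0.1617] w 0.0572 F [ 0.6 -0.6 -0.5] M [ 0.02 -0.05 -0.04] q [ 0.21  0.16 -0.41  1.83  0.07  1.16 -1.84]
[[-0.052, -0.999, -0.0], [-0.999, 0.052, -0.001], [0.001, 0.0, -1.0]]
((0.2300078693421419, -0.07860573245843483), 0.22751852247450086)
((-0.15412213022639065, 0.16232271887844263), 0.49300608193432843)
tray ((356.7502136230469, -134.44378662109375), (413.66876220703125, 584.939453125), 89.6434555053711)
```

>>> jog_arm:
  motion:
    - {"xyz": [0.0376,0.0175,0],"dr": [0,0,0],"fingers": 0}
    - {"xyz": [0.0376,0.0175,0],"dr": [0,0,0],"fingers": 0}
    - {"xyz": [0.0376,0.0175,0],"dr": [0,0,0],"fingers": 0}
    - {"xyz": [0.0376,0.0175,0],"dr": [0,0,0],"fingers": 0}
    - {"xyz": [0,0,0],"dr": [0,0,0],"fingers": 0}
    - {"xyz": [0,0,0],"dr": [0,0,0],"fingers": 0}

```text
time: 29.6
eef_pos: [0.4346, -0.1115, 0.1618]
eef_rot: [[-0.055, -0.999, 0.001], [-0.999, 0.055, -0.0], [0.0, -0.001, -1.0]]
ft_force: [0.2, -0.3, -0.7]
width: 0.0568
```

>>> jog_arm:
  motion:
    - {"xyz": [0,0.001,0.04],"dr": [0,0,0],"fingers": 0}
    - {"xyz": [0,0,0.04],"dr": [0,0,0],"fingers": 0}
    - {"xyz": [0,0,0.03],"dr": [0,0,0],"fingers": 0}
    - {"xyz": [0,0,0.02],"dr": [0,0,0],"fingers": 0}
    - {"xyz": [0,0,0.008],"dr": [0,0,0],"fingers": 0}
    - {"xyz": [0,0,0],"dr": [0,0,0],"fingers": 0}

```text
time: 30.2
eef_pos: [0.4333, -0.1096, 0.0229]
eef_rot: [[-0.051, -0.999, -0.001], [-0.999, 0.051, 0.001], [-0.001, 0.001, -1.0]]
ft_force: [0.6, 0.4, -1.5]
width: 0.0571
```

>>> jog_arm:
  motion:
    - {"xyz": [0,0,0.002],"dr": [0,0,0],"fingers": 0}
    - {"xyz": [0,0,0.002],"dr": [0,0,0],"fingers": 0}
    - {"xyz": [0,0,0.001],"dr": [0,0,0],"fingers": 0}

```text
time: 30.5
eef_pos: [0.4337, -0.1106, 0.0193]
eef_rot: [[-0.052, -0.999, 0.001], [-0.999, 0.052, -0.001], [0.0, -0.001, -1.0]]
ft_force: [0.4, -0.4, -1.2]
width: 0.0569
```

>>> jog_arm:
  motion:
    - {"xyz": [0,0,0.002],"dr": [0,0,0],"fingers": 0}
    - {"xyz": [0,0,0],"dr": [0,0,0],"fingers": 0.75}
    - {"xyz": [0,0,0],"dr": [0,0,0],"fingers": 0.8}
    - {"xyz": [0,0,0],"dr": [0,0,0],"fingers": 0.8}
    - {"xyz": [0,0,0],"dr": [0,0,0],"fingers": 0.8}
    - {"xyz": [0,0,-0.02],"dr": [0,0,0],"fingers": 0.8}
    - {"xyz": [0,0,-0.04],"dr": [0,0,0],"fingers": 0.8}
    - {"xyz": [0,0,-0.045],"dr": [0,0,0],"fingers": 1}
    - {"xyz": [0,0,-0.045],"dr": [0,0,0],"fingers": 1}
    - {"xyz": [0,0,-0.045],"dr": [0,0,0],"fingers": 1}
    - {"xyz": [-0.0325,-0.0255,0],"dr": [0,0,0],"fingers": 1}
    - {"xyz": [-0.0325,-0.0255,0],"dr": [0,0,0],"fingers": 1}
    - {"xyz": [-0.0325,-0.0255,0],"dr": [0,0,0],"fingers": 1}
    - {"xyz": [-0.0325,-0.0255,0],"dr": [0,0,0],"fingers": 1}
    - {"xyz": [-0.0325,-0.0255,0],"dr": [0,0,0],"fingers": 1}
    - {"xyz": [-0.0325,-0.0255,0],"dr": [0,0,0],"fingers": 1}
    - {"xyz": [-0.0325,-0.0255,0],"dr": [0,0,0],"fingers": 1}
    - {"xyz": [-0.0325,-0.0255,0],"dr": [0,0,0],"fingers": 1}
    - {"xyz": [0,0,0],"dr": [0,0,0],"fingers": 1}
    - {"xyz": [0,0,0],"dr": [0,0,0],"fingers": 1}

```text
time: 32.5
eef_pos: [0.6503, 0.1393, 0.2106]
eef_rot: [[-0.051, -0.999, -0.001], [-0.999, 0.051, 0.0], [-0.0, 0.001, -1.0]]
ft_force: [-0.3, -0.8, 0.3]
width: 0.0856
```

```bash
python3 - <<'E'
from h import *
say(); a=get_image("scene");im=get_image("top")
cv2.imwrite("pics/m5.png",np.hstack([cv2.resize(a[100:370,80:350,::-1],(390,390)),cv2.resize(im[110:280,220:390,::-1],(390,390))]))
E
```

```text
t 32.5 p [0.6503 0.1393 0.2106] w 0.0856 F [-0.3 -0.8  0.3] M [-0.04  0.    0.01] q [ 0.03  0.47 -0.44  1.35  0.2   1.37 -2.03]
[[-0.051, -0.999, -0.001], [-0.999, 0.051, 0.0], [-0.0, 0.001, -1.0]]
```

View pics/m5.png

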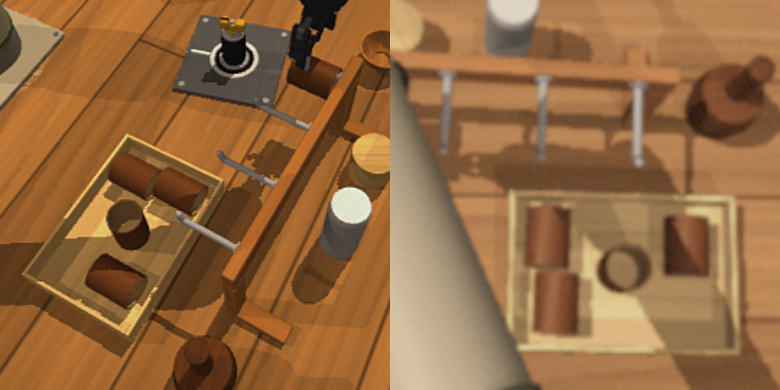

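>>> jog_arm:
  motion:
    - {"xyz": [0,-0.001,0.03],"dr": [0,0,0],"fingers": 1}
    - {"xyz": [0,0,0.03],"dr": [0,0,0],"fingers": 1}
    - {"xyz": [0,0,0.017],"dr": [0,0,0],"fingers": 1}
    - {"xyz": [0,0,0],"dr": [0,0,0],"fingers": 0}
    - {"xyz": [0,0,0],"dr": [0,0,0],"fingers": 0}
    - {"xyz": [0,0,0],"dr": [0,0,0],"fingers": 0}
    - {"xyz": [0,0,0],"dr": [0,0,0],"fingers": 0}
    - {"xyz": [0,0,0],"dr": [0,0,0],"fingers": 0}

```text
time: 33.4
eef_pos: [0.6521, 0.1383, 0.1363]
eef_rot: [[-0.053, -0.999, 0.002], [-0.999, 0.053, 0.0], [-0.0, -0.002, -1.0]]
ft_force: [-1.5, -1.7, 7.3]
width: 0.0572
```

>>> jog_arm:
  motion:
    - {"xyz": [0,0,-0.01],"dr": [0,0,0],"fingers": 0}
    - {"xyz": [0,0,-0.01],"dr": [0,0,0],"fingers": 0}
    - {"xyz": [0,0,-0.008],"dr": [0,0,0],"fingers": 0}
    - {"xyz": [0,0,0],"dr": [0,0,0],"fingers": 0}

```text
time: 33.8
eef_pos: [0.6522, 0.1387, 0.1645]
eef_rot: [[-0.052, -0.999, 0.003], [-0.999, 0.052, 0.001], [-0.001, -0.003, -1.0]]
ft_force: [0.1, -0.7, -0.3]
width: 0.0574
```

>>> jog_arm:
  motion:
    - {"xyz": [0,0.02,0],"dr": [0,0,0],"fingers": 0}
    - {"xyz": [0,0.03,0],"dr": [0,0,0],"fingers": 0}
    - {"xyz": [0,0.035,0],"dr": [0,0,0],"fingers": 0}
    - {"xyz": [0,0.035,0],"dr": [0,0,0],"fingers": 0}
    - {"xyz": [0,0.01,0],"dr": [0,0,0],"fingers": 0}
    - {"xyz": [0.0393,0.0062,0],"dr": [0,0,0],"fingers": 0}
    - {"xyz": [0.0393,0.0062,0],"dr": [0,0,0],"fingers": 0}
    - {"xyz": [0.0393,0.0062,0],"dr": [0,0,0],"fingers": 0}
    - {"xyz": [0.0393,0.0062,0],"dr": [0,0,0],"fingers": 0}
    - {"xyz": [0.0393,0.0062,0],"dr": [0,0,0],"fingers": 0}
    - {"xyz": [0.0393,0.0062,0],"dr": [0,0,0],"fingers": 0}
    - {"xyz": [0.0393,0.0062,0],"dr": [0,0,0],"fingers": 0}
    - {"xyz": [0.0393,0.0062,0],"dr": [0,0,0],"fingers": 0}
    - {"xyz": [0.0393,0.0062,0],"dr": [0,0,0],"fingers": 0}
    - {"xyz": [0.0393,0.0062,0],"dr": [0,0,0],"fingers": 0}
    - {"xyz": [0.0393,0.0062,0],"dr": [0,0,0],"fingers": 0}
    - {"xyz": [0,0,0],"dr": [0,0,0],"fingers": 0}
    - {"xyz": [0,0,0],"dr": [0,0,0],"fingers": 0}

```text
time: 35.6
eef_pos: [0.4306, -0.2838, 0.1624]
eef_rot: [[-0.054, -0.999, -0.0], [-0.999, 0.054, 0.0], [-0.0, 0.0, -1.0]]
ft_force: [0.3, 0.8, -1.3]
width: 0.057
```

```bash
python3 - <<'E'
from h import *
say(); a=get_image("scene");b=get_image("wrist")
cv2.imwrite("pics/m6.png",np.hstack([cv2.resize(a[100:370,80:350,::-1],(390,390)),cv2.resize(b[:,:,::-1],(410,390))]))
E
```

```text
t 35.6 p [ 0.4306 -0.2838  0.1624] w 0.057 F [ 0.3  0.8 -1.3] M [ 0.02 -0.05 -0.01] q [ 0.62  0.15 -0.14  1.83  0.02  1.16 -1.15]
[[-0.054, -0.999, -0.0], [-0.999, 0.054, 0.0], [-0.0, 0.0, -1.0]]
```

View pics/m6.png

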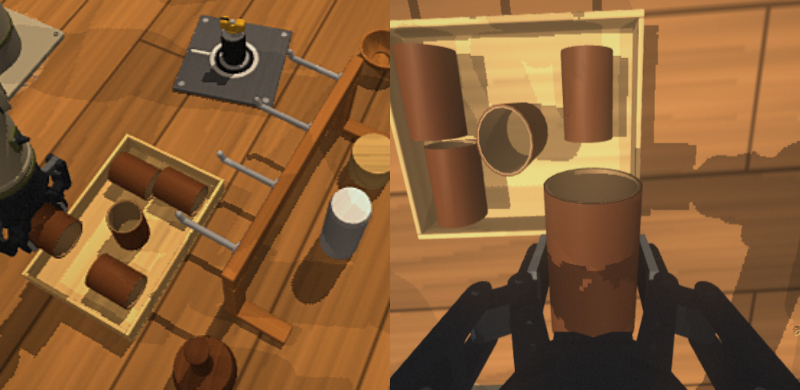

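>>> jog_arm:
  motion:
    - {"xyz": [0,0.0015,0.04],"dr": [0,0,0],"fingers": 0}
    - {"xyz": [0,0,0.04],"dr": [0,0,0],"fingers": 0}
    - {"xyz": [0,0,0.03],"dr": [0,0,0],"fingers": 0}
    - {"xyz": [0,0,0.02],"dr": [0,0,0],"fingers": 0}
    - {"xyz": [0,0,0.008],"dr": [0,0,0],"fingers": 0}
    - {"xyz": [0,0,0],"dr": [0,0,0],"fingers": 0}

```text
time: 36.3
eef_pos: [0.4294, -0.2818, 0.0241]
eef_rot: [[-0.051, -0.999, -0.001], [-0.999, 0.051, 0.001], [-0.001, 0.001, -1.0]]
ft_force: [-0.1, 0.2, -0.4]
width: 0.057
```

>>> jog_arm:
  motion:
    - {"xyz": [0,0,0.002],"dr": [0,0,0],"fingers": 0}
    - {"xyz": [0,0,0.002],"dr": [0,0,0],"fingers": 0}
    - {"xyz": [0,0,0.002],"dr": [0,0,0],"fingers": 0}

```text
time: 36.6
eef_pos: [0.4299, -0.2832, 0.0194]
eef_rot: [[-0.052, -0.999, 0.001], [-0.999, 0.052, -0.001], [0.001, -0.002, -1.0]]
ft_force: [-1.0, 0.7, -0.7]
width: 0.0569
```

>>> jog_arm:
  motion:
    - {"xyz": [0,0,0.002],"dr": [0,0,0],"fingers": 0}
    - {"xyz": [0,0,0],"dr": [0,0,0],"fingers": 0.75}
    - {"xyz": [0,0,0],"dr": [0,0,0],"fingers": 0.8}
    - {"xyz": [0,0,0],"dr": [0,0,0],"fingers": 0.8}
    - {"xyz": [0,0,0],"dr": [0,0,0],"fingers": 0.8}
    - {"xyz": [0,0,-0.02],"dr": [0,0,0],"fingers": 0.8}
    - {"xyz": [0,0,-0.04],"dr": [0,0,0],"fingers": 0.8}
    - {"xyz": [0,0,-0.045],"dr": [0,0,0],"fingers": 1}
    - {"xyz": [0,0,-0.045],"dr": [0,0,0],"fingers": 1}
    - {"xyz": [0,0,-0.045],"dr": [0,0,0],"fingers": 1}
    - {"xyz": [0,0,-0.045],"dr": [0,0,0],"fingers": 1}
    - {"xyz": [0,0,-0.03],"dr": [0,0,0],"fingers": 1}

```text
time: 37.8
eef_pos: [0.4297, -0.2831, 0.2903]
eef_rot: [[-0.052, -0.999, 0.003], [-0.999, 0.052, -0.002], [0.002, -0.003, -1.0]]
ft_force: [-0.0, -0.4, -0.6]
width: 0.0855
```

>>> jog_arm:
  motion:
    - {"xyz": [-0.0414,-0.0005,0],"dr": [0,0,0],"fingers": 1}
    - {"xyz": [-0.0414,-0.0005,0],"dr": [0,0,0],"fingers": 1}
    - {"xyz": [-0.0414,-0.0005,0],"dr": [0,0,0],"fingers": 1}
    - {"xyz": [-0.0414,-0.0005,0],"dr": [0,0,0],"fingers": 1}
    - {"xyz": [-0.0414,-0.0005,0],"dr": [0,0,0],"fingers": 1}
    - {"xyz": [-0.0414,-0.0005,0],"dr": [0,0,0],"fingers": 1}
    - {"xyz": [-0.0414,-0.0005,0],"dr": [0,0,0],"fingers": 1}
    - {"xyz": [-0.0414,-0.0005,0],"dr": [0,0,0],"fingers": 1}
    - {"xyz": [-0.0414,-0.0005,0],"dr": [0,0,0],"fingers": 1}
    - {"xyz": [-0.0414,-0.0005,0],"dr": [0,0,0],"fingers": 1}
    - {"xyz": [-0.0414,-0.0005,0],"dr": [0,0,0],"fingers": 1}
    - {"xyz": [-0.0414,-0.0005,0],"dr": [0,0,0],"fingers": 1}
    - {"xyz": [0,0,0],"dr": [0,0,-8],"fingers": 1}
    - {"xyz": [0,0,0],"dr": [0,0,-8],"fingers": 1}
    - {"xyz": [0,0,0],"dr": [0,0,0],"fingers": 1}
    - {"xyz": [0,0,0],"dr": [0,0,0],"fingers": 1}

```text
time: 39.4
eef_pos: [0.4614, 0.2127, 0.2866]
eef_rot: [[0.22, -0.975, 0.0], [-0.975, -0.22, -0.0], [0.0, 0.0, -1.0]]
ft_force: [-1.3, -0.6, -0.7]
width: 0.0854
```

```bash
python3 - <<'E'
from h import *
o=say();print(np.degrees(np.arctan2(o["eef_rot"][1][0],o["eef_rot"][0][0])))
a=get_image("top");b=get_image("wrist");tray(a)
cv2.imwrite("pics/m7.png",np.hstack([cv2.resize(a[160:290,240:390,::-1],(400,347)),cv2.resize(b[:,:,::-1],(400,347))]))
E
```

```text
t 39.4 p [0.4614 0.2127 0.2866] w 0.0854 F [-1.3 -0.6 -0.7] M [-0.02 -0.05  0.06] q [ 0.13  0.1  -0.69  1.65  0.06  1.42 -1.92]
[[0.22, -0.975, 0.0], [-0.975, -0.22, -0.0], [0.0, 0.0, -1.0]]
-77.26936222014803
tray ((479.5164489746094, -195.80740356445312), (290.84136962890625, 200.87881469726562), 88.479248046875)
```

View pics/m7.png

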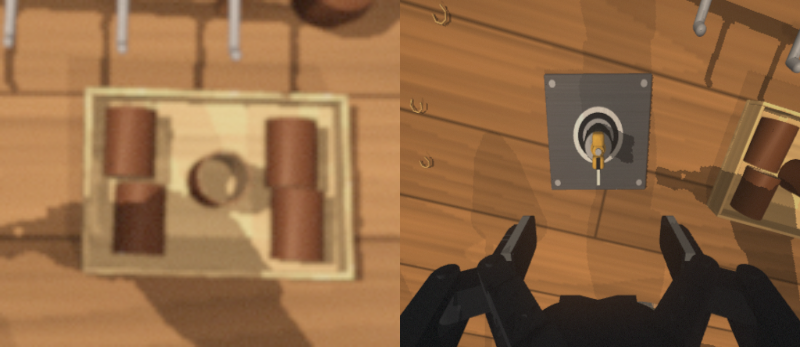

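>>> jog_arm:
  motion:
    - {"xyz": [0,0,0.04],"dr": [0,0,0],"fingers": 0.6}
    - {"xyz": [0,0,0.04],"dr": [0,0,0],"fingers": 0.6}
    - {"xyz": [0,0,0.04],"dr": [0,0,0],"fingers": 0.6}
    - {"xyz": [0,0,0.04],"dr": [0,0,0],"fingers": 0.6}
    - {"xyz": [0,0,0.022],"dr": [0,0,0],"fingers": 0.6}
    - {"xyz": [0,0,0.008],"dr": [0,0,0],"fingers": 0.6}
    - {"xyz": [0,0,0],"dr": [0,0,0],"fingers": 0.6}
    - {"xyz": [0,0,0],"dr": [0,0,0],"fingers": 0}
    - {"xyz": [0,0,0],"dr": [0,0,0],"fingers": 0}
    - {"xyz": [0,0,0],"dr": [0,0,0],"fingers": 0}
    - {"xyz": [0,0,0],"dr": [0,0,0],"fingers": 0}
    - {"xyz": [0,0,0],"dr": [0,0,0],"fingers": 0}
    - {"xyz": [0,0,0],"dr": [0,0,0],"fingers": 0}

```text
time: 40.8
eef_pos: [0.4624, 0.2128, 0.0982]
eef_rot: [[0.224, -0.975, 0.002], [-0.975, -0.224, -0.0], [0.001, -0.002, -1.0]]
ft_force: [-1.5, -1.9, 7.4]
width: 0.0171
```

>>> jog_arm:
  motion:
    - {"xyz": [0,0,0],"dr": [0,0,-4],"fingers": 0}
    - {"xyz": [0,0,0],"dr": [0,0,-6],"fingers": 0}
    - {"xyz": [0,0,0],"dr": [0,0,-6],"fingers": 0}
    - {"xyz": [0,0,0],"dr": [0,0,-6],"fingers": 0}
    - {"xyz": [0,0,0.0001],"dr": [0,0,-6],"fingers": 0}
    - {"xyz": [0,0,0],"dr": [0,0,-6],"fingers": 0}
    - {"xyz": [0,0,0.0001],"dr": [0,0,-6],"fingers": 0}
    - {"xyz": [0,0,0],"dr": [0,0,-6],"fingers": 0}
    - {"xyz": [0,0,0.0001],"dr": [0,0,-6],"fingers": 0}
    - {"xyz": [0,0,0],"dr": [0,0,-6],"fingers": 0}
    - {"xyz": [0,0,0.0001],"dr": [0,0,-6],"fingers": 0}
    - {"xyz": [0,0,0],"dr": [0,0,-6],"fingers": 0}
    - {"xyz": [0,0,0.0001],"dr": [0,0,-6],"fingers": 0}
    - {"xyz": [0,0,0],"dr": [0,0,-6],"fingers": 0}
    - {"xyz": [0,0,0.0001],"dr": [0,0,-6],"fingers": 0}

```text
time: 42.3
eef_pos: [0.4619, 0.213, 0.0972]
eef_rot: [[0.981, 0.194, 0.002], [0.194, -0.981, -0.0], [0.001, 0.001, -1.0]]
ft_force: [-1.7, -1.9, 6.2]
width: 0.0169
```

```bash
python3 - <<'E'
from h import *
o=say();print(np.degrees(np.arctan2(o["eef_rot"][1][0],o["eef_rot"][0][0])))
E
```

```text
t 42.3 p [0.4619 0.213  0.0972] w 0.0169 F [-1.7 -1.9  6.2] M [-0.32  0.58 -0.13] q [ 0.28  0.33 -0.91  1.88  0.3   1.07 -0.56]
[[0.981, 0.194, 0.002], [0.194, -0.981, -0.0], [0.001, 0.001, -1.0]]
11.19504812963764
```

>>> jog_arm:
  motion:
    - {"xyz": [0,0,0],"dr": [0,0,-6],"fingers": 0}
    - {"xyz": [0,0,0.0001],"dr": [0,0,-6],"fingers": 0}
    - {"xyz": [0,0,0],"dr": [0,0,-6],"fingers": 0}
    - {"xyz": [0,0,0.0001],"dr": [0,0,-6],"fingers": 0}
    - {"xyz": [0,0,0],"dr": [0,0,-6],"fingers": 0}
    - {"xyz": [0,0,0.0001],"dr": [0,0,-6],"fingers": 0}
    - {"xyz": [0,0,0],"dr": [0,0,-6],"fingers": 0}
    - {"xyz": [0,0,0.0001],"dr": [0,0,-6],"fingers": 0}
    - {"xyz": [0,0,0],"dr": [0,0,-6],"fingers": 0}
    - {"xyz": [0,0,0.0001],"dr": [0,0,-6],"fingers": 0}
    - {"xyz": [0,0,0],"dr": [0,0,-6],"fingers": 0}
    - {"xyz": [0,0,0.0001],"dr": [0,0,-6],"fingers": 0}
    - {"xyz": [0,0,0],"dr": [0,0,-6],"fingers": 0}
    - {"xyz": [0,0,0.0001],"dr": [0,0,-6],"fingers": 0}
    - {"xyz": [0,0,0],"dr": [0,0,-6],"fingers": 0}
    - {"xyz": [0,0,0.0001],"dr": [0,0,-6],"fingers": 0}
    - {"xyz": [0,0,0],"dr": [0,0,-6],"fingers": 0}
    - {"xyz": [0,0,0],"dr": [0,0,-3],"fingers": 0}
    - {"xyz": [0,0,0],"dr": [0,0,0],"fingers": 0}

```text
time: 44.2
eef_pos: [0.4618, 0.2124, 0.0961]
eef_rot: [[-0.439, 0.898, 0.001], [0.898, 0.439, -0.001], [-0.001, 0.0, -1.0]]
ft_force: [-2.6, -3.4, 6.7]
width: 0.0168
```

```bash
python3 - <<'E'
from h import *
o=say();print(np.degrees(np.arctan2(o["eef_rot"][1][0],o["eef_rot"][0][0])))
E
```

```text
t 44.2 p [0.4618 0.2124 0.0961] w 0.0168 F [-2.6 -3.4  6.7] M [-0.69  0.59 -0.01] q [ 0.53  0.52 -1.27  1.88  0.54  1.16  1.09]
[[-0.439, 0.898, 0.001], [0.898, 0.439, -0.001], [-0.001, 0.0, -1.0]]
116.04165279536898
```

>>> jog_arm:
  motion:
    - {"xyz": [0,0,0.0001],"dr": [0,0,-3],"fingers": 0}
    - {"xyz": [0,0,0],"dr": [0,0,-3],"fingers": 0}
    - {"xyz": [0,0,0],"dr": [0,0,-2],"fingers": 0}
    - {"xyz": [0,0,0],"dr": [0,0,0],"fingers": 0}

```text
time: 44.6
eef_pos: [0.4618, 0.2124, 0.096]
eef_rot: [[-0.559, 0.829, 0.001], [0.829, 0.559, -0.001], [-0.001, -0.0, -1.0]]
ft_force: [-2.5, -3.5, 5.2]
width: 0.0168
```

```bash
python3 - <<'E'
from h import *
o=say();print(np.degrees(np.arctan2(o["eef_rot"][1][0],o["eef_rot"][0][0])))
E
```

```text
t 44.6 p [0.4618 0.2124 0.096 ] w 0.0168 F [-2.5 -3.5  5.2] M [-0.7   0.58 -0.1 ] q [ 0.54  0.54 -1.29  1.88  0.57  1.17  1.21]
[[-0.559, 0.829, 0.001], [0.829, 0.559, -0.001], [-0.001, -0.0, -1.0]]
123.99159007138095
```

>>> jog_arm:
  motion:
    - {"xyz": [0,0,0],"dr": [0,0,-2],"fingers": 0}
    - {"xyz": [0,0,0],"dr": [0,0,-2],"fingers": 0}
    - {"xyz": [0,0,0],"dr": [0,0,0],"fingers": 0}

```text
time: 44.9
eef_pos: [0.4619, 0.2124, 0.096]
eef_rot: [[-0.614, 0.789, 0.0], [0.789, 0.614, -0.001], [-0.001, -0.0, -1.0]]
ft_force: [-3.7, -2.0, 5.8]
width: 0.0169
```

```bash
python3 - <<'E'
from h import *
o=say();print(np.degrees(np.arctan2(o["eef_rot"][1][0],o["eef_rot"][0][0])))
E
```

```text
t 44.9 p [0.4619 0.2124 0.096 ] w 0.0169 F [-3.7 -2.   5.8] M [-0.48  0.67 -1.27] q [ 0.55  0.55 -1.31  1.88  0.58  1.17  1.27]
[[-0.614, 0.789, 0.0], [0.789, 0.614, -0.001], [-0.001, -0.0, -1.0]]
127.87817375400408
```

>>> jog_arm:
  motion:
    - {"xyz": [0,0,0],"dr": [0,0,0],"fingers": 0.6}
    - {"xyz": [0,0,0],"dr": [0,0,0],"fingers": 0.6}
    - {"xyz": [0,0,0],"dr": [0,0,0],"fingers": 0.6}
    - {"xyz": [0,0,0],"dr": [0,0,0],"fingers": 0.6}
    - {"xyz": [0,0,-0.02],"dr": [0,0,0],"fingers": 0.6}
    - {"xyz": [0,0,-0.04],"dr": [0,0,0],"fingers": 1}
    - {"xyz": [0,0,-0.045],"dr": [0,0,0],"fingers": 1}
    - {"xyz": [0,0,-0.045],"dr": [0,0,0],"fingers": 1}
    - {"xyz": [0,0,-0.045],"dr": [0,0,0],"fingers": 1}
    - {"xyz": [0,0,0],"dr": [0,0,0],"fingers": 1}
    - {"xyz": [0,0,0],"dr": [0,0,0],"fingers": 1}

```text
time: 46.0
eef_pos: [0.4617, 0.2131, 0.2908]
eef_rot: [[-0.615, 0.788, 0.002], [0.788, 0.615, -0.0], [-0.002, 0.001, -1.0]]
ft_force: [-1.1, -0.6, -1.1]
width: 0.0858
```

```bash
python3 - <<'E'
from h import *
o=say(); c=camera_info("wrist");b=get_image("wrist");s=get_image("scene");tray(get_image("top"))
print(c["eye"],c["attitude"].tolist())
p=proj(c,[[.462,.2125,.118]])[0];u,v=max(0,int(p[0])-50),max(0,int(p[1])-50);print(u,v)
cv2.imwrite("pics/m8.png",np.hstack([cv2.resize(b[v:v+100,u:u+100,::-1],(400,400),interpolation=cv2.INTER_CUBIC),cv2.resize(s[175:345,85:255,::-1],(400,400))]))
E
```

```text
t 46.0 p [0.4617 0.2131 0.2908] w 0.0858 F [-1.1 -0.6 -1.1] M [-0.    0.01  0.01] q [ 0.7   0.31 -1.43  1.62  0.31  1.48  1.48]
[[-0.615, 0.788, 0.002], [0.788, 0.615, -0.0], [-0.002, 0.001, -1.0]]
tray ((148.94204711914062, -21.887435913085938), (173.0123748779297, 167.93052673339844), 89.64347076416016)
[0.39771762 0.16320084 0.43290581] [[-0.614662168177547, -0.74854441415824, -0.24874018381389645], [0.7887874040527814, -0.5841787396467187, -0.1911795788060068], [-0.0022023212635337536, -0.3137139782943459, 0.9495149759765686]]
203 117
```

View pics/m8.png

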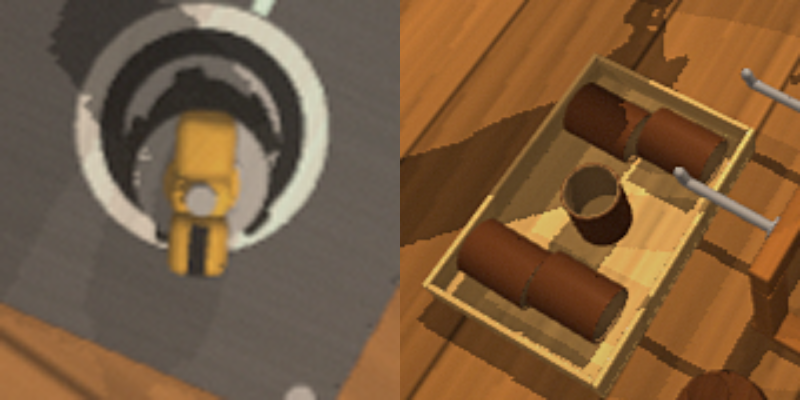

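```bash
python3 - <<'E'
from h import *
c=camera_info("wrist")
f=lambda x,y,z: onz(c,203+(x+.5)/4-.5,117+(y+.5)/4-.5,z)
a,b,m=f(196.5,276,.117),f(208.5,114,.117),f(200,228,.117)
for p,q in((a,b),(a,m)):
    d=p-q;print(np.degrees(np.arctan2(d[1],d[0])),np.linalg.norm(d))
print((a+b)/2)
E
```

```text
33.83023953503179 0.048833065175638304
33.89299624002387 0.014950043878385895
[0.45870855 0.2104214  0.117     ]
```

>>> jog_arm:
  motion:
    - {"xyz": [0,0,-0.01],"dr": [0,0,6],"fingers": 1}
    - {"xyz": [0,0,-0.01],"dr": [0,0,6],"fingers": 1}
    - {"xyz": [0,0,-0.01],"dr": [0,0,6],"fingers": 1}
    - {"xyz": [0,0,0],"dr": [0,0,6],"fingers": 1}
    - {"xyz": [0,0,0],"dr": [0,0,0],"fingers": 1}

```text
time: 46.65
eef_pos: [0.4611, 0.2128, 0.3193]
eef_rot: [[-0.24, 0.971, -0.001], [0.971, 0.24, -0.0], [-0.0, -0.001, -1.0]]
ft_force: [0.1, 0.7, -0.9]
width: 0.0853
```

```bash
python3 -c "
from rig import *
print(job_done(), get_obs()['time'])"
```

```text
the job is handed in; nothing more can be done
the job is handed in; nothing more can be done
```

The job is done and handed in at about 47 s of the 210 s allowed. All five sleeves are in the tray and the nut is back home.

**What I did**
- I unscrewed the wing nut clockwise until its line met the index line; the close-up showed the two in line.
- I lifted the drum sleeve off with almost no resistance and stood it upright in the middle of the tray.
- All four hooks had a sleeve. I lifted each one off and laid it on the tray floor.
- I screwed the nut home last, once the drum was bare and all the sleeves were in the tray.

**Last checks**
- **Nut:** at the end the wrist moment jumped from about 0.1 to 1.3 N m, so it was hard on its stop. The line measured 33.9° against an expected 33.5°.
- **Sleeves:** the last view shows all five on the floor, none stacked. The two on one side of the tray (from hooks 1 and 4) lie end to end with only a thin gap between them.
- **Tray:** I measured it after the last sleeve went in and it had not moved. I judged it by eye after the nut was home, because my automatic tray measurement failed whenever the arm was in front of it; that happened several times.
- **Other bench items:** the arm did not come near them.

**What went wrong**
- The first rail sleeve probably caught the tray's back wall as I lowered it and tilted about 45° in the grip, with a contact force of about 25 N. I backed off, set it down 3 to 4 cm nearer the robot and released it, and the next picture showed it flat.
- While I was lifting clear of the finished nut, one joint (joint 3) came within about 0.04 rad of its limit. I turned the wrist back before handing in.

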